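# Close the sloped hatch of the corrector box and hold it shut

## Robot

A 6-joint arm with a two-finger parallel gripper is mounted at the origin on the work surface. World frame = base frame: x ahead of the robot, y to its left, z up, the work surface at z = 0. Lengths are in mm, angles in rad, forces in N, time in s.
With the tool pointing down it reaches from about 350 to 875 mm from the base axis. Payload 4.2 kg.
Tool frame: the origin (TCP) lies at the very end of the fingers, on their centre line; the grasp point (between the pads) lies 19 mm behind it; z points along the fingers, y is the line along which they close (so a half turn about z gives the same grasp; the last joint's range is limited). The gripper opens to 85 mm and grips with 20 to 120 N. Pads are 22 mm wide; open, the fingers measure 114 mm over their backs; the gripper's body (76 mm by 85 mm) begins 54 mm behind the grasp point. The pads swing forward as they close: fully open they stand 13 mm farther back than shut.
Start: joints at [-1.003, 0.385, 0.008, 0, -1.194, -0.259], TCP at [189.963, -595.41, 231.312] pointing down, gripper open.
Joint ranges: [-3.14, 3.14], [-1.21, 2.06], [-1.07, 1.41], [-3.16, 2.05], [-2.99, -0.16], [-3.1, 3.1]. Speed limits (rad/s): [2.79, 2.79, 3.14, 3.14, 3.14, 3.14].

## Interface

Orientations are given as a unit quaternion [x, y, z, w].
In Python, from bench import arm gives the robot as it stands.
- The arm moves only by the tool servo_tool, never from a script. Its argument "rows" is a list that holds one entry, the list of rows, each a list of 7 numbers: the finger opening in mm, from 0 to 85.4, then the shift along the tool's x, y, z in mm, then the turn, a rotation vector about the tool's x, y, z in rad. A call has 1 to 10 rows; each row is the pose to reach, as a shift and turn from the pose commanded when the call began, along the tool's axes at that moment; what a row does not reach only later rows make up. A row lasts 1/8 s, in which the tool goes at most 62.5 mm and 10.7 degrees, less where a joint would pass 70% of its speed; a pose out of reach is approached as far as the arm can. A call with a gripper value outside its range is refused whole. The fingers move at their own pace and stop on an object; the grip force is fixed at half the most. Time passes only in rows, so rows that repeat a pose let the fingers close. It gives the time, the measured TCP pose, the force, the opening and the grip force at its end, in the units of the state.
- arm.read_state(): the state, without advancing time (a new reading comes with each control period).
- arm.get_image(name): name is "side" or "top" or "wrist"; returns the picture (384x512x3 uint8, red, green, blue); there is no depth.
- arm.camera_params(name): a dict with "intrinsics" (3x3 intrinsics, pixels), "R" (3x3) and "t" (3): a world point X has camera coordinates R X + t. Camera axes: x right, y down, z forward; pixel columns grow to the right and rows downward; lengths in mm; the calibration is good to about 2 mm. A picture is of the moment at which its call begins: read the wrist's pose just before it. camera_params takes no time and is no camera call; for the wrist camera it gives the pose at the moment of the call.
- arm.job_done(): hands the job in; it is judged then, once.
The state is a dict: "clock": time; "joints": joint angles; "joint_vel": joint speeds; "joint_efforts": joint torques, N m; "position": TCP position; "ee_rot": TCP orientation; "contact_force": force on the tool from outside, world axes, zero at the start; "wrist_torque": the same for the moment, N m; "gripper_width": finger opening in mm; "grasp_force": force on a finger pad.
Only numpy, scipy, OpenCV 4.12 (cv2) and the standard library are available. Lean on these libraries where they do the work, as an engineer would, in place of code of your own. Each camera call takes 0.05 s, during which the arm holds its last target. There are 200 camera calls.

## Task

Take the black access panel from its wooden rest by its fixed rib and lean it on the sloped frame of the corrector box, lower edge down in the ledge and fastener over the slot, and let go of it. Then turn the panel's quarter-turn wing until its crossbar lines up with the slot in the frame, press the panel flush against the frame over its springs, and finish while still holding it pressed there. Leave the bucket, compass and magnets where they are.

Things in the scene. Friction and masses are not known exactly. Their poses are not given: they have to be found in the camera images.
- panel: Loose black phenolic access panel 200 x 120 x 8 mm (x, y, z) with fastener, 0.28 to 0.52 kg. Origin: centre of its back face; x from the lower edge to the upper edge (fastener end), y across, z out of the front. Starts front up and level on a wooden rest, back face 40 mm above the bench, upper end away from the robot.
- handle (a point): Centre of the fixed aluminium rib on the panel's front, by which it is carried; 50 mm long (x), 12 mm thick (y), standing 26 mm up from the front face. This point is 13 mm out from the front face (21 mm from the back face), 90 mm from the lower edge. Axes as the panel's.
- lower_edge (a point): Middle of the panel's lower edge, at the back face; axes as the panel's.
- upper_edge (a point): Middle of the panel's upper edge, at the back face; axes as the panel's.
- wing (a point): Centre of the fastener's steel wing, 75 mm further up the panel (+x) than the rib's centre, 13 mm out from the front face. x along the wing, z out of the front along the turning axis. 34 mm long, 8 mm thick, top 24 mm above the face, on a 3 mm high, 22 mm wide collar. Starts 43 to 83 degrees anticlockwise (seen from the front) of the panel's length; turn it clockwise. Stays where left (0.03 N m).
- crossbar (a point): Centre of the crossbar behind the panel, on the wing's shaft and always parallel to the wing: 30 mm long (x), 7 mm wide (y), 8 mm thick; its far side is 18 mm behind the panel's back face. Wing and crossbar turn together from 100 degrees anticlockwise of the panel's length to 29 degrees clockwise of it.
- slot (a point): Centre of the slot's mouth in the sloped face of the fixed corrector box. x points up the slope, y level across, z out of the face. Slot 40 mm long (x), 16 mm wide (y), 24 mm deep, open behind: the crossbar enters when along x within about 15 degrees and centred within about 4 mm. Turned across, it props the panel 18 mm off the face here, so the panel leans about 6 degrees steeper than the face.
- face: The sloped grey face of the box, 160 mm wide, rising away from the robot side at 28 degrees to the bench. Axes as the slot's; it reaches 212 mm up from the ledge. Two sprung brass plungers 48 mm left and right of the slot stand 8 mm out of it; pressing the panel flush over them takes about 9 N at the wing, and they lift it again by about 8 mm when let go.
- ledge (a point): Middle of the corner where the face meets the ledge at its foot, 165 mm down the slope from the slot's centre; axes as the slot's. The ledge is 160 mm wide, 12 mm thick and stands 16 mm out of the face; the panel's lower edge rests on it, inside this corner.
- bucket: Small steel heeling bucket, 136 mm across the rim and 130 mm high, origin under its centre. Leave alone.
- compass: Round black compass housing, 130 mm across and 102 mm high, origin under its centre. Leave alone.
- magnet0: Red bar magnet 18 x 110 x 18 mm lying along its y, origin under its centre. Leave alone.
- magnet1: The other red bar magnet, same size. Leave alone.
Not all that is in view belongs to the job. What is shaped like the panel but green or turquoise is not meant.

How it is judged:
By the outcome, as a careful person would: the job done as asked, in the order asked, and still so for the second after the job is handed in, while the arm keeps its last pose, push and grip.
It also fails if it takes over 58 s, if anything falls off the work surface, if the arm or the gripper's body presses on something with over 40 N, if the wrist force passes 120 N, or if a joint passes its speed limit or range.

## Working session

There is one attempt and no reset: what is moved stays moved. The work goes in short steps, Python scripts to look and compute and a tool call to move; the robot and the scene stay as the last step left them, time stands still between calls to the robot, and variables do not carry over. Pictures are saved under pics/ and viewed, at most 10 in all, crops included, and the job is handed in when it is done.

Besides the shell and the picture viewer there is one more tool, called after ">>>" by a JSON object that holds its "op" and its "data", one argument or row to a line. servo_tool: Moves the arm, as the interface text tells. Its arguments: {"type":"object","properties":{"rows":{"type":"array"}},"required":["rows"]}

```bash
mkdir -p pics; ls; python3 - <<'E'
from bench import arm
import cv2,numpy as np
s=arm.read_state();print(s)
for n in("side","top","wrist"):
    p=arm.camera_params(n);print(n,np.round(p["intrinsics"],1).tolist(),np.round(p["R"],4).tolist(),np.round(p["t"],1).tolist())
    im=arm.get_image(n);np.save(f"pics/{n}0.npy",im);cv2.imwrite(f"pics/{n}0.png",im[:,:,::-1])
a=[cv2.imread(f"pics/{n}0.png") for n in("side","top")]
cv2.imwrite("pics/both0.png",cv2.resize(np.vstack(a),None,fx=.78,fy=.78,interpolation=cv2.INTER_AREA))
E
```

```text
pics
{'clock': 0.0, 'joints': array([-1.00344397e+00,  3.85555600e-01,  6.60580970e-03, -4.92861812e-04,
       -1.19401127e+00, -2.58627926e-01]), 'joint_vel': array([ 7.54631591e-04,  9.95578902e-04, -3.11175153e-05, -5.50753336e-05,
       -5.80836898e-04,  1.59730795e-03]), 'joint_efforts': array([-7.56906975e-04, -3.92289162e+01,  1.88397843e+01,  4.18612450e+00,
       -4.49957763e-03, -1.89511020e-06]), 'position': array([ 189.75120513, -594.87376122,  230.21524943]), 'ee_rot': array([-1.53660000e-01,  9.88123161e-01,  1.08329574e-03, -2.24619443e-04]), 'contact_force': array([-0.05747298, -0.17771367,  0.2630985 ]), 'wrist_torque': array([ 0.00066739,  0.00644216, -0.01589696]), 'grasp_force': 0.0, 'gripper_width': 85.06507726628435}
side [[499.7, 0.0, 258.5], [0.0, 499.7, 186.3], [0.0, 0.0, 1.0]] [[0.6839, -0.7295, -0.0121], [-0.4903, -0.4472, -0.7481], [0.5403, 0.5175, -0.6635]] [-354.9, 348.9, 1380.2]
top [[432.5, 0.0, 256.1], [0.0, 432.5, 190.8], [0.0, 0.0, 1.0]] [[0.0209, -0.9998, 0.0068], [-0.984, -0.0218, -0.177], [0.1771, -0.003, -0.9842]] [-29.5, 557.0, 1193.1]
wrist [[329.3, 0.0, 251.3], [0.0, 329.3, 190.0], [0.0, 0.0, 1.0]] [[-0.3047, 0.9524, 0.0025], [0.9076, 0.2896, 0.3041], [0.2889, 0.0949, -0.9526]] [624.4, -40.3, 380.4]
```

View pics/both0.png

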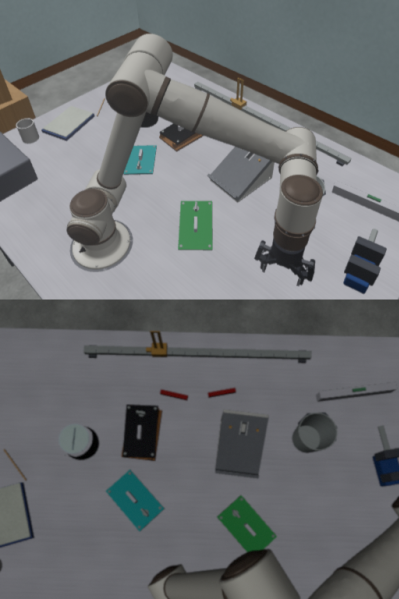

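The top view shows three panel-like things: a black one at about (181,170) on a wooden rest, a turquoise one at (173,257) and a green one at (316,288). The black one fits the description. The grey sloped box is at about (310,187). I'll confirm this in a crop.

```bash
python3 - <<'E'
import cv2
t=cv2.imread("pics/top0.png")
a=cv2.resize(t[125:240,150:220],None,fx=5,fy=5,interpolation=cv2.INTER_CUBIC)
b=cv2.resize(t[125:240,270:350],None,fx=5,fy=5,interpolation=cv2.INTER_CUBIC)
cv2.imwrite("pics/crop1.png",cv2.hconcat([a,b]))
E
```

```text
(no output)
```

View pics/crop1.png

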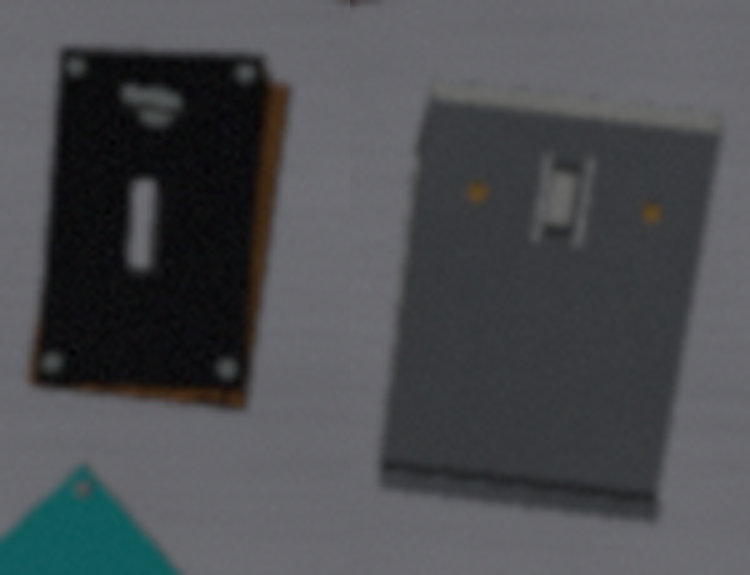

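The crop confirms it. The black panel has an aluminium rib at top-px (178,170), a wing at (180.5,146) lying nearly across the panel, and four screws. The grey face has its slot at (312,165), plungers at (295,163) and (330,168), and the ledge along its lower edge (346–401, 218–225).

```bash
cat > h.py <<'E'
import numpy as np, cv2
from scipy.spatial.transform import Rotation as Rot
def ray(p,uv):
    d=np.linalg.inv(p["intrinsics"])@[uv[0],uv[1],1]; R=np.array(p["R"]); return -R.T@np.array(p["t"]), R.T@d
def onplane(p,uv,z=0,n=(0,0,1),q=None):
    c,d=ray(p,uv); n=np.array(n,float); q=np.array([0,0,z]) if q is None else q
    return c+d*((q-c)@n)/(d@n)
def tri(obs):
    A=np.zeros((3,3));b=np.zeros(3);L=[]
    for p,uv in obs:
        c,d=ray(p,uv);d=d/np.linalg.norm(d);M=np.eye(3)-np.outer(d,d);A+=M;b+=M@c;L.append((M,c))
    X=np.linalg.solve(A,b);return X,[np.linalg.norm(M@(X-c)) for M,c in L]
def proj(p,X):
    v=np.array(p["intrinsics"])@(np.array(p["R"])@X+p["t"]);return v[:2]/v[2]
def toolmove(s,P,Rg):
    "shift and rotvec in current tool axes from measured pose to TCP P, rotation Rg"
    R0=Rot.from_quat(s["ee_rot"]); return np.round(R0.inv().apply(P-s["position"]),1),np.round((R0.inv()*Rg).as_rotvec(),4)
E
python3 - <<'E'
from h import *
from bench import arm
p=arm.camera_params("top");q=arm.camera_params("side")
f=lambda x,y:(x/5+150,y/5+125); g=lambda x,y:((x-350)/5+270,y/5+125)
S=[onplane(p,f(*c),48) for c in((75,67),(245,72),(227,367),(52,361))]
print(np.round(S,1)); c=np.mean(S,0);print("panel c",c)
u=(S[0]+S[1]-S[2]-S[3]);print("yaw",np.degrees(np.arctan2(u[1],u[0])),np.linalg.norm(u)/2)
print("rib",onplane(p,f(143,223),74),"wing",onplane(p,f(152,103),70))
# plungers and slot
im=np.load("pics/side0.npy");hsv=cv2.cvtColor(im,cv2.COLOR_RGB2HSV)
for n,i in(("side",im),("top",np.load("pics/top0.npy"))):
    h=cv2.cvtColor(i,cv2.COLOR_RGB2HSV);m=cv2.inRange(h,(8,90,60),(30,255,255))
    k,_,st,ce=cv2.connectedComponentsWithStats(m)
    print(n,[(np.round(ce[j],1).tolist(),int(st[j,4])) for j in range(1,k) if 2<st[j,4]<60])
t=cv2.imread("pics/side0.png");cv2.imwrite("pics/crop2.png",cv2.resize(t[180:265,255:360],None,fx=7,fy=7,interpolation=cv2.INTER_CUBIC))
E
```

```text
[[708.2 253.4  48. ]
 [707.4 153.5  48. ]
 [531.8 156.   48. ]
 [533.1 256.4  48. ]]
panel c [620.12726793 204.83551092  48.        ]
yaw -0.900606715823036 175.4084082366218
rib [609.34385396 203.8513475   74.        ] wing [681.06800144 203.1298919   70.        ]
side [([183.0, 41.3], 3), ([232.6, 63.6], 7), ([237.3, 66.3], 3), ([241.2, 67.8], 6), ([244.0, 70.3], 3), ([245.0, 73.2], 4), ([257.0, 74.4], 5), ([256.0, 77.3], 3), ([261.1, 77.3], 7), ([266.0, 79.2], 5), ([269.3, 80.7], 7), ([418.5, 145.5], 4), ([423.5, 147.5], 4), ([439.0, 154.7], 3), ([450.0, 159.7], 3), ([470.0, 168.7], 3), ([447.0, 170.3], 3), ([457.5, 175.5], 4), ([467.6, 179.7], 7), ([490.8, 190.8], 52), ([506.1, 190.0], 52), ([497.5, 191.0], 4), ([332.0, 204.7], 7)]
top [([197.8, 40.8], 13), ([295.0, 163.0], 9), ([329.7, 167.1], 9), ([201.0, 183.0], 3), ([176.0, 203.0], 5), ([185.5, 203.8], 8)]
```

View pics/crop2.png

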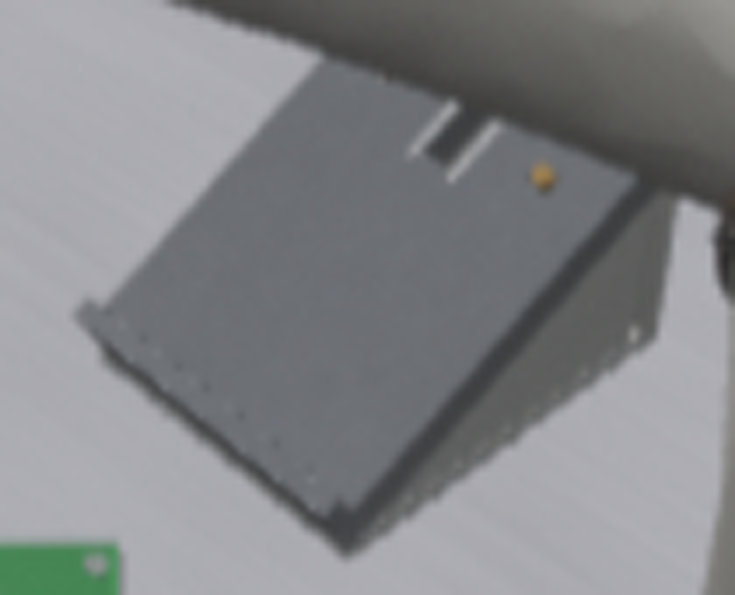

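The side view shows the box with its slot at about (319,199), the right plunger at (332.5,205), and the ledge corners at about (267,225) and (304,258). I'll triangulate a coarse box pose and plan a wrist view above it.

```bash
python3 - <<'E'
from h import *
from bench import arm
s=arm.read_state()
p=arm.camera_params("top");q=arm.camera_params("side");w=arm.camera_params("wrist")
R,e=tri([(p,(329.7,167.1)),(q,(332.2,204.9))]);print("plungerR",R,e)
n0=onplane(p,(295,163),R[2]);print("plungerL same z",n0)
d=n0-R;yaw=np.arctan2(-d[0],d[1]);print("yaw",np.degrees(yaw),np.linalg.norm(d))
c=(R+n0)/2;sl=np.radians(28)
x=np.array([np.cos(sl)*np.cos(yaw),np.cos(sl)*np.sin(yaw),np.sin(sl)]);y=np.array([-np.sin(yaw),np.cos(yaw),0]);z=np.cross(x,y)
slot=c-8*z;led=slot-165*x
print("slot",slot,"ledge",led, "z",z)
print("ledge px",proj(p,led),proj(q,led),"slot px",proj(p,slot),proj(q,slot))
R0=Rot.from_quat(s["ee_rot"]);cc=-np.array(w["R"]).T@w["t"]
print("cam in tool",R0.inv().apply(cc-s["position"]),R0.inv().apply(np.array(w["R"])[2]), "tool axes",R0.as_matrix().round(3).tolist())
# view pose: tool down, x axis of tool along -x world?
for ang in(0,180):
    Rg=Rot.from_euler('z',np.degrees(yaw)+ang,degrees=True)*Rot.from_matrix(np.diag([1,-1,-1]))
    print(ang,toolmove(s,np.array([slot[0]-60,slot[1],330]),Rg))
E
```

```text
plungerR [ 616.25874017 -218.13008269  116.81135855] [np.float64(0.33722740951512103), np.float64(0.3372274095150455)]
plungerL same z [ 625.41260232 -122.50637476  116.81135855]
yaw -5.468145437985653 96.06084899287144
slot [ 624.57435247 -170.67612504  109.74777781] ledge [ 479.55096993 -156.79333298   32.28496995] z [-0.46733515  0.04473704  0.88294759]
ledge px [303.84201934 219.52392799] [286.81040706 238.19446339] slot px [312.16404164 164.29145963] [321.23843205 198.10115335]
cam in tool [  76.75112294   -0.70026834 -142.75123205] [-3.04181716e-01  8.53385257e-04  9.52613644e-01] tool axes [[-0.953, -0.304, -0.001], [-0.304, 0.953, 0.002], [0.0, 0.002, -1.0]]
0 (array([-485.9,  290.6,  -99.1]), array([ 6.0000e-04,  2.2000e-03, -2.7375e+00]))
180 (array([-485.9,  290.6,  -99.1]), array([ 1.600e-03, -4.000e-04,  4.041e-01]))
```

>>> {"op": "servo_tool", "data": {
  "rows": [
    [[85, -55, 32, -10, 0, 0, 0.045], [85, -110, 65, -20, 0, 0, 0.09], [85, -165, 97, -30, 0, 0, 0.135], [85, -220, 130, -40, 0, 0, 0.18], [85, -275, 163, -50, 0, 0, 0.225], [85, -330, 195, -60, 0, 0, 0.27], [85, -385, 228, -70, 0, 0, 0.315], [85, -440, 260, -80, 0, 0, 0.36], [85, -486, 290, -90, 0, 0, 0.404], [85, -486, 290, -90, 0, 0, 0.404]]
  ]
}}

```text
clock: 1.4
position: [566.9, -168.5, 321.1]
ee_rot: [0.046, 0.999, 0.0, 0.0]
contact_force: [-0.2, -0.2, -1.4]
gripper_width: 84.9
grasp_force: 0.0
```

```bash
python3 - <<'E'
from h import *
from bench import arm
import pickle
s=arm.read_state();w=arm.camera_params("wrist");im=arm.get_image("wrist");p=arm.camera_params("top");t=arm.get_image("top")
pickle.dump((s,w,im),open("pics/w1.pkl","wb"));cv2.imwrite("pics/w1.png",im[:,:,::-1])
h=cv2.cvtColor(im,cv2.COLOR_RGB2HSV);m=cv2.inRange(h,(8,90,60),(30,255,255))
k,_,st,ce=cv2.connectedComponentsWithStats(m)
L=[ce[j] for j in range(1,k) if 20<st[j,4]<600];print(L,[st[j] for j in range(1,k) if 20<st[j,4]<600])
slot=np.array([624.6,-170.7,109.7]);print(proj(w,slot),s["joint_vel"].max())
E
```

```text
[array([211.17021277, 207.0212766 ]), array([296.5  , 207.875])] [array([208, 204,   8,   7,  47], dtype=int32), array([293, 205,   8,   7,  48], dtype=int32)]
[253.77792432 207.55400376] 0.06763391508740181
```

View pics/w1.png

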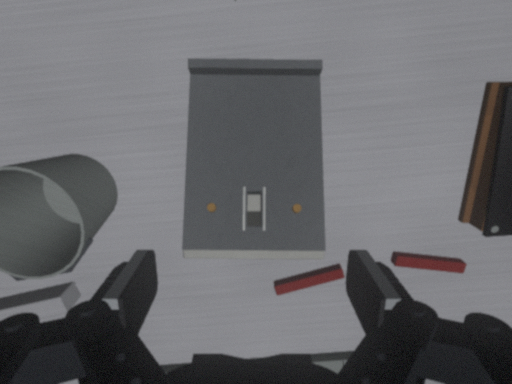

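The wrist view shows the slot at (254.5,209), plungers at (211,207) and (296.5,208), and the ledge band at rows 58–74 over columns 189–322. I'll triangulate again with all the views.

```bash
python3 - <<'E'
from h import *
from bench import arm
import pickle
s,w,im=pickle.load(open("pics/w1.pkl","rb"))
p=arm.camera_params("top");q=arm.camera_params("side")
R,e=tri([(p,(329.7,167.1)),(q,(332.2,204.9)),(w,(211.2,207))]);print("R",R,e)
L,e=tri([(p,(295,163)),(w,(296.5,207.9))]);print("L",L,e)
L[2]=R[2]=(2*R[2]+L[2])/3
d=L-R;yaw=np.arctan2(-d[0],d[1]);print("yaw",np.degrees(yaw),np.linalg.norm(d))
c=(R+L)/2;sl=np.radians(28)
x=np.array([np.cos(sl)*np.cos(yaw),np.cos(sl)*np.sin(yaw),np.sin(sl)]);y=np.array([-np.sin(yaw),np.cos(yaw),0]);z=np.cross(x,y)
slot=c-8*z;led=slot-165*x
print("slot",slot,"ledge",led)
for a,b in((0,0),(80,0),(-80,0),(0,16),(80,16),(-80,16)): print(a,b,[proj(k,led+a*y+b*z).round(1) for k in(p,q,w)])
print("outer",[proj(k,led-12*x+16*z).round(1) for k in(p,q,w)])
print("slot px",[proj(k,slot).round(1) for k in(p,q,w)],onplane(w,(254.3,209),n=z,q=slot),onplane(p,(312.4,164.4),n=z,q=slot))
# panel in current (unoccluded?) wrist view no; move to above panel
P=np.array([620.1,204.8,0]);psi=np.radians(-0.9)
rib=P+np.array([-10*np.cos(psi),-10*np.sin(psi),0])
Rg=Rot.from_euler('z',180-0.9,degrees=True)*Rot.from_matrix(np.diag([1,-1,-1]))
for zz in(230,):print("view",toolmove(s,np.array([rib[0]-30,rib[1],zz]),Rg))
E
```

```text
R [ 616.51708234 -218.11123959  116.76257652] [np.float64(0.5293639891562006), np.float64(0.18863711613574963), np.float64(0.3954467318006575)]
L [ 625.34362102 -122.61569876  118.95836688] [np.float64(0.5423301086901593), np.float64(0.5423301086901512)]
yaw -5.280776477124649 95.90258652913771
slot [ 624.67018331 -170.70913734  110.4309259 ] ledge [ 479.60217672 -157.3006749    32.96811804]
0 0 [array([304. , 219.5]), array([287. , 238.1]), array([253.8,  75.2])]
80 0 [array([276.4, 216.3]), array([269.4, 224.2]), array([318.5,  75.3])]
-80 0 [array([331.7, 222.6]), array([305.6, 252.8]), array([189.,  75.])]
0 16 [array([304.4, 221.5]), array([285.3, 236.2]), array([253.9,  68.2])]
80 16 [array([276.4, 218.4]), array([267.6, 222.3]), array([321.2,  68.3])]
-80 16 [array([332.4, 224.7]), array([304.1, 251. ]), array([186.5,  68. ])]
outer [array([303.8, 225.4]), array([282.7, 239.2]), array([253.9,  58.9])]
slot px [array([312.2, 164.2]), array([321.3, 197.9]), array([253.8, 207.8])] [ 625.90192233 -170.22546347  111.05940401] [ 624.17065933 -171.26806402  110.19380361]
view (array([ 20.9, 373.1,  91.2]), array([ 0.0003,  0.0002, -0.0754]))
```

>>> {"op": "servo_tool", "data": {
  "rows": [
    [[85, 4, 60, 10, 0, 0, -0.012], [85, 7, 120, 25, 0, 0, -0.025], [85, 10, 180, 40, 0, 0, -0.037], [85, 14, 240, 55, 0, 0, -0.05], [85, 17, 300, 70, 0, 0, -0.062], [85, 20, 350, 85, 0, 0, -0.075], [85, 21, 373, 91, 0, 0, -0.0755], [85, 21, 373, 91, 0, 0, -0.0755]]
  ]
}}

```text
clock: 2.5
position: [579.1, 201.6, 229.5]
ee_rot: [0.01, 1.0, -0.001, -0.001]
contact_force: [-0.6, 0.1, -0.1]
gripper_width: 84.9
grasp_force: 0.0
```

```bash
python3 - <<'E'
from h import *
from bench import arm
import pickle
s=arm.read_state();w=arm.camera_params("wrist");im=arm.get_image("wrist")
pickle.dump((s,w,im),open("pics/w2.pkl","wb"));cv2.imwrite("pics/w2.png",im[:,:,::-1])
print(s["position"],s["ee_rot"],s["joints"])
for X in((620,205,48),(610,205,74),(685,204,70)):print(proj(w,np.array(X)))
E
```

```text
[579.10157866 201.57844417 229.47509467] [ 9.70720834e-03  9.99952392e-01 -5.78826354e-04 -8.06019828e-04] [ 5.98636648e-01  3.66838734e-01 -2.41392297e-02  3.09836680e-05
 -1.18180281e+00 -2.18885949e+00]
[255.51705412 202.93338907]
[255.68457392 202.34120497]
[255.70747476 268.79816754]
```

View pics/w2.png

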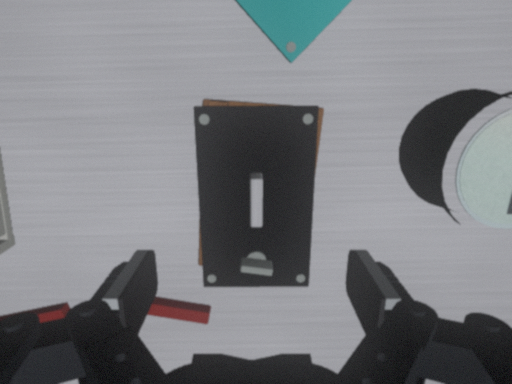

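The wrist view shows the screws at (204,119), (308,119), (300,279) and (211,279), the rib top centred at (257,203), and the wing at (257,267) from (241,265) to (273,269), about 80° anticlockwise.

```bash
python3 - <<'E'
from h import *
from bench import arm
import pickle
s,w,im=pickle.load(open("pics/w2.pkl","rb"))
p=arm.camera_params("top")
S=[onplane(w,c,48) for c in((300,279),(211.5,279),(204,119),(308,119))]
c=np.mean(S,0);u=(S[0]+S[1]-S[2]-S[3]);v=S[0]+S[3]-S[1]-S[2]
print("c",c,"yaw",np.degrees(np.arctan2(u[1],u[0])),np.degrees(np.arctan2(-v[0],v[1])),np.linalg.norm(u)/2,np.linalg.norm(v)/2)
g=cv2.cvtColor(im,cv2.COLOR_RGB2GRAY)
m=cv2.inRange(g,100,255);m[:172]=0;m[230:]=0;m[:,:235]=0;m[:,275:]=0
k,_,st,ce=cv2.connectedComponentsWithStats(m);j=1+st[1:,4].argmax();print(ce[j],st[j]);print("rib",onplane(w,ce[j],74))
print("rib ends",onplane(w,(257,179),74),onplane(w,(257,227),74))
m=cv2.inRange(g,60,255);m[:258]=0;m[276:]=0;m[:,:235]=0;m[:,280:]=0
pt=cv2.findNonZero(m);print(cv2.minAreaRect(pt),len(pt))
a,b=onplane(w,(241,265.5),72),onplane(w,(273,268.5),72);print("wing",a,b,np.degrees(np.arctan2(b[1]-a[1],b[0]-a[0])))
E
```

```text
c [622.55679781 205.32439093  48.        ] yaw -0.8940975109810149 -1.0407043811828867 177.61566970669773 100.32089682658487
[256.51118761 202.20654045] [251 178  12  49 581]
rib [609.87690915 205.79699859  74.        ]
rib ends [586.71102744 206.57063208  74.        ] [635.83233789 205.92732676  74.        ]
((256.0, 266.5), (17.0, 34.0), 90.0) 540
wing [679.65583424 188.87016034  72.        ] [683.76714148 221.89775265  72.        ] 82.90426536962491
```

>>> {"op": "servo_tool", "data": {
  "rows": [
    [[60, -16, 2, 45, 0, 0, 0], [60, -32, 4, 90, 0, 0, 0], [60, -32, 4, 120, 0, 0, 0], [60, -32, 4, 120, 0, 0, 0], [60, -32, 4, 120, 0, 0, 0]]
  ]
}}

```text
clock: 3.18
position: [612.7, 204.5, 112.5]
ee_rot: [0.01, 1.0, 0.001, 0.002]
contact_force: [0.0, 0.4, 0.1]
gripper_width: 59.9
grasp_force: 0.0
```

```bash
python3 - <<'E'
from h import *
from bench import arm
s=arm.read_state()
Rg=Rot.from_euler('z',180-0.9,degrees=True)*Rot.from_matrix(np.diag([1,-1,-1]))
print(s["position"],s["joint_vel"].round(4),toolmove(s,np.array([611,205.4,52]),Rg))
E
```

```text
[612.70387175 204.49256319 112.48138027] [ 0.0094 -0.0145  0.0123 -0.0027  0.0043 -0.001 ] (array([ 1.9,  0.8, 60.5]), array([ 0.0011,  0.0031, -0.005 ]))
```

>>> {"op": "servo_tool", "data": {
  "rows": [
    [[60, 1, 0.5, 40, 0, 0, -0.005], [60, 1, 0.5, 60, 0, 0, -0.005], [60, 1, 0.5, 60, 0, 0, -0.005], [5, 1, 0.5, 60, 0, 0, -0.005], [5, 1, 0.5, 60, 0, 0, -0.005], [5, 1, 0.5, 60, 0, 0, -0.005], [5, 1, 0.5, 60, 0, 0, -0.005], [5, 1, 0.5, 60, 0, 0, -0.005]]
  ]
}}

```text
clock: 4.18
position: [611.3, 206.1, 52.0]
ee_rot: [0.007, 1.0, 0.0, 0.001]
contact_force: [-1.2, -0.5, 5.9]
gripper_width: 10.6
grasp_force: 62.4
```

```bash
cat >> h.py <<'E'
YAW=-5.3; SLOT=np.array([624.7,-170.7,110.3])
def frame(pitch,yaw=YAW): # panel/face axes as Rotation
    return Rot.from_euler('ZY',[yaw,-pitch],degrees=True)
F=frame(28).as_matrix(); LED=SLOT-165*F[:,0]
def place(pitch,dx=0,dz=0,tcp=(-9.7,0,12),base=None,turn=0,dy=0):
    "TCP pose with lower edge at ledge+dx up slope,dz out; tcp point in panel coords"
    R=frame(pitch);P=LED+F@[dx,dy,dz]+R.apply(np.array(tcp)+[100,0,0])
    return P, R*Rot.from_euler('z',180+turn,degrees=True)*Rot.from_matrix(np.diag([1,-1,-1]))
E
python3 - <<'E'
from h import *
from bench import arm
s=arm.read_state();print(s["position"],s["ee_rot"],s["contact_force"])
for a in((34,60,80),(34,8,14),(34.3,1.5,1.5)):
    P,R=place(*a);print(a,P.round(1),R.as_quat().round(3),toolmove(s,P,R))
E
```

```text
[611.2508907  206.11085903  51.97399037] [7.05676980e-03 9.99974423e-01 3.77563325e-04 1.10141105e-03] [-1.19930071 -0.46234739  5.85023267]
(34, 60, 80) [ 562.9 -165.   192.1] [ 0.044  0.955 -0.014  0.292] (array([  42.9, -371.6, -140.5]), array([ 0.0241, -0.5909,  0.0758]))
(34, 8, 14) [ 548.  -163.6  109.4] [ 0.044  0.955 -0.014  0.292] (array([  57.9, -370.5,  -57.8]), array([ 0.0241, -0.5909,  0.0758]))
(34.3, 1.5, 1.5) [ 547.8 -163.6   95.7] [ 0.044  0.955 -0.014  0.295] (array([  58.1, -370.5,  -44.1]), array([ 0.0243, -0.5962,  0.0758]))
```

>>> {"op": "servo_tool", "data": {
  "rows": [
    [[5, 0, 0, -25, 0, 0, 0], [5, 0, 0, -70, 0, 0, 0], [5, 0, 0, -125, 0, 0, 0], [5, 5, -50, -160, 0, 0, 0.01], [5, 10, -105, -180, 0, -0.1, 0.02], [5, 17, -160, -190, 0.005, -0.2, 0.035], [5, 24, -215, -190, 0.01, -0.3, 0.05], [5, 31, -270, -190, 0.015, -0.4, 0.06], [5, 38, -325, -170, 0.02, -0.5, 0.07], [5, 43, -371, -145, 0.024, -0.591, 0.076]]
  ]
}}

```text
clock: 5.42
position: [558.9, -167.1, 194.6]
ee_rot: [0.045, 0.956, -0.014, 0.289]
contact_force: [53.0, 14.4, 11.1]
gripper_width: 11.0
grasp_force: 60.6
```

>>> {"op": "servo_tool", "data": {
  "rows": [
    [[5, 0, 0, 0, 0, 0, 0], [5, 0, 0, 0, 0, 0, 0]]
  ]
}}

```text
clock: 5.68
position: [561.3, -165.7, 195.3]
ee_rot: [0.045, 0.956, -0.013, 0.289]
contact_force: [1.0, 0.4, -4.2]
gripper_width: 10.4
grasp_force: 61.8
```

```bash
python3 - <<'E'
from h import *
from bench import arm
s=arm.read_state();print(s["position"],s["ee_rot"],s["contact_force"],s["gripper_width"],s["joints"])
im=arm.get_image("side")
cv2.imwrite("pics/s2.png",cv2.resize(im[130:290,210:400,::-1],None,fx=3.5,fy=3.5,interpolation=cv2.INTER_CUBIC))
for a in((34,60,80),(34,8,14),(34.3,1.5,1.5)):
    P,R=place(*a);print(a,P.round(1),toolmove(s,P,R))
E
```

```text
[ 561.31933408 -165.73250479  195.296038  ] [ 0.04463914  0.95617702 -0.01324391  0.28906304] [ 1.00219502  0.37950882 -4.15852956] 10.362997388504148 [ 1.55818198e-03  1.32952067e-01 -7.00635099e-01  3.30946942e-01
 -1.60701075e-01 -1.97696879e+00]
(34, 60, 80) [ 562.9 -165.   192.1] (array([0.6, 0.9, 3.5]), array([ 0.    , -0.0063, -0.0008]))
(34, 8, 14) [ 548.  -163.6  109.4] (array([58.8,  0.9, 64. ]), array([ 0.    , -0.0063, -0.0008]))
(34.3, 1.5, 1.5) [ 547.8 -163.6   95.7] (array([66.6,  0.9, 75.4]), array([ 0.    , -0.0115, -0.0008]))
```

View pics/s2.png

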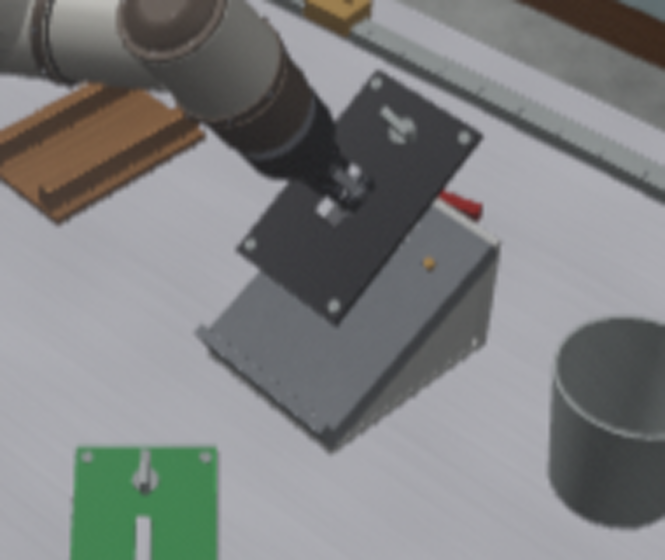

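The panel is held over the box at the right attitude, and the wing is intact. Joint 5 is at its limit (−0.16), so I'll check what tilt is reachable with a small kinematic fit.

```bash
cat >> h.py <<'E'
import pickle,os
from scipy.optimize import least_squares
def wc_model(k,q):
    h,a,L1,L2,e=k; f=q[1]-q[2]
    r=a+L1*np.sin(q[1])+L2*np.cos(f)+e*np.sin(f); z=h+L1*np.cos(q[1])-L2*np.sin(f)+e*np.cos(f)
    return np.array([r*np.cos(q[0]),r*np.sin(q[0]),z])
def need(k,t,P,R):
    "wrist centre IK; returns q1,q2,q3, angle tool axis vs forearm (= -j5), deg"
    zt=R.apply([0,0,1]);wc=P-t*zt
    q1=np.arctan2(wc[1],wc[0])
    s=least_squares(lambda v:wc_model(k,[q1,*v])-wc,[.2,-.5]);f=s.x[0]-s.x[1]
    fd=np.array([np.cos(f)*np.cos(q1),np.cos(f)*np.sin(q1),-np.sin(f)])
    return np.round([q1,*s.x],3),round(np.linalg.norm(s.fun),2),np.degrees(np.arccos(fd@zt)).round(1),np.degrees(np.arcsin(-zt[2])-f).round(1)
E
python3 - <<'E'
from h import *
from bench import arm
S=[pickle.load(open(f"pics/w{i}.pkl","rb"))[0] for i in(1,2)]+[arm.read_state()]
S.append(dict(joints=np.array([-1.00344397e+00,3.85555600e-01,6.60580970e-03,-4.9e-4,-1.19401127,-.2586]),position=np.array([189.75,-594.87,230.2]),ee_rot=np.array([-1.5366e-01,9.88123e-01,1.083e-03,-2.246e-04])))
def res(k): return np.concatenate([wc_model(k[:5],s["joints"])+k[5]*Rot.from_quat(s["ee_rot"]).apply([0,0,1])-s["position"] for s in S]+[(np.array(k)-[300,0,450,450,0,250])*.002])
r=least_squares(res,[300,0,450,450,0,250]);print(r.x.round(1),np.abs(r.fun[:12]).max())
pickle.dump(r.x,open("kin.pkl","wb"));k,t=r.x[:5],r.x[5]
for a in((34,60,80),(34,8,14),(34.3,1.5,1.5)): print(a,need(k,t,*place(*a)))
for a in((34.3,0,0),(28,0,0)): print("wing",a,need(k,t,*place(*a,tcp=(65,0,12.5),turn=80)))
E
```

```text
[ 595.7 -413.5 1085.4  748.8 -227.5  908.2] 159.8880497463296
(34, 60, 80) (array([-1.12 ,  0.206, -0.645]), np.float64(0.0), np.float64(35.5), np.float64(7.2))
(34, 8, 14) (array([-1.223,  0.33 , -0.706]), np.float64(0.0), np.float64(33.4), np.float64(-3.4))
(34.3, 1.5, 1.5) (array([-1.253,  0.357, -0.717]), np.float64(0.0), np.float64(33.6), np.float64(-5.8))
wing (34.3, 0, 0) (array([-0.89 ,  0.307, -0.654]), np.float64(0.0), np.float64(25.5), np.float64(0.7))
wing (28, 0, 0) (array([-0.592,  0.298, -0.544]), np.float64(0.0), np.float64(21.1), np.float64(13.8))
```

```bash
sed -i 's/r\*np.cos(q\[0\]),r\*np.sin(q\[0\])/r*np.cos(q[0]-J0),r*np.sin(q[0]-J0)/; s/q1=np.arctan2(wc\[1\],wc\[0\])/q1=np.arctan2(wc[1],wc[0])+J0/; s/np.cos(f)\*np.cos(q1),np.cos(f)\*np.sin(q1)/np.cos(f)*np.cos(q1-J0),np.cos(f)*np.sin(q1-J0)/' h.py; echo 'J0=0.2603' >> h.py
cat > fit.py <<'E'
from h import *
from bench import arm
S=[pickle.load(open(f"pics/w{i}.pkl","rb"))[0] for i in(1,2)]+[arm.read_state()]
S.append(dict(joints=np.array([-1.00344397e+00,3.85555600e-01,6.60580970e-03,-4.9e-4,-1.19401127,-.2586]),position=np.array([189.75,-594.87,230.2]),ee_rot=np.array([-1.5366e-01,9.88123e-01,1.083e-03,-2.246e-04])))
for s in S: print(s["joints"].round(3), np.arctan2(s["position"][1],s["position"][0])-s["joints"][0])
def res(k): return np.concatenate([wc_model(k[:5],s["joints"])+k[5]*Rot.from_quat(s["ee_rot"]).apply([0,0,1])-s["position"] for s in S]+[(np.array(k)-[300,0,450,450,0,250])*.002])
r=least_squares(res,[300,0,450,450,0,250]);print(r.x.round(1),np.abs(r.fun[:12]).max())
pickle.dump(r.x,open("kin.pkl","wb"));k,t=r.x[:5],r.x[5]
print("now",need(k,t,S[2]["position"],Rot.from_quat(S[2]["ee_rot"])))
for a in((34,60,80),(34,8,14),(34.3,1.5,1.5)): print(a,need(k,t,*place(*a)))
for a in((34.3,0,0),(28,0,0)): print("wing",a,need(k,t,*place(*a,tcp=(65,0,12.5),turn=80)))
E
python3 fit.py
```

```text
[-0.015  0.28   0.078 -0.    -1.369 -1.646] -0.2734362276959972
[ 0.599  0.367 -0.024  0.    -1.182 -2.189] -0.2636659774842771
[ 0.003  0.133 -0.699  0.331 -0.161 -1.977] -0.2882271056912204
[-1.003  0.386  0.007 -0.    -1.194 -0.259] -0.2585774310223192
[ 89.6 215.9 401.2 255.5  58.9 178.8] 32.62431441192163
now (array([-0.065,  0.132, -0.668]), np.float64(0.0), np.float64(13.3), np.float64(10.4))
(34, 60, 80) (array([-0.064,  0.139, -0.681]), np.float64(0.0), np.float64(12.2), np.float64(9.0))
(34, 8, 14) (array([-0.071,  0.282, -0.921]), np.float64(0.0), np.float64(14.3), np.float64(-12.9))
(34.3, 1.5, 1.5) (array([-0.072,  0.32 , -0.953]), np.float64(0.0), np.float64(18.1), np.float64(-17.2))
wing (34.3, 0, 0) (array([-0.045,  0.332, -0.677]), np.float64(0.0), np.float64(7.0), np.float64(-2.1))
wing (28, 0, 0) (array([-0.034,  0.393, -0.595]), np.float64(0.0), np.float64(8.0), np.float64(5.4))
```

The arm plane turns out to have a lateral offset of 160 mm (with J0=0), so I'll refit.

```bash
python3 - <<'E'
t=open('h.py').read()
t=t.replace("np.array([r*np.cos(q[0]-J0),r*np.sin(q[0]-J0),z])","np.array([r*np.cos(q[0])+D*np.sin(q[0]),r*np.sin(q[0])-D*np.cos(q[0]),z])")
t=t.replace("np.arctan2(wc[1],wc[0])+J0","np.arctan2(wc[1],wc[0])+np.arcsin(D/np.hypot(wc[0],wc[1]))").replace("q1-J0","q1").replace("J0=0.2603","D=159.8")
open('h.py','w').write(t)
E
python3 fit.py
```

```text
[-0.015  0.28   0.078 -0.    -1.369 -1.646] -0.2734362276959972
[ 0.599  0.367 -0.024  0.    -1.182 -2.189] -0.2636659774842771
[ 0.003  0.133 -0.699  0.331 -0.161 -1.977] -0.2882271056912204
[-1.003  0.386  0.007 -0.    -1.194 -0.259] -0.2585774310223192
[212.8  33.2 587.5 384.3 -16.  367.5] 12.301822014799995
now (array([ 0.037,  0.123, -0.705]), np.float64(0.0), np.float64(9.9), np.float64(8.8))
(34, 60, 80) (array([ 0.039,  0.131, -0.716]), np.float64(0.0), np.float64(8.8), np.float64(7.5))
(34, 8, 14) (array([ 0.045,  0.294, -0.882]), np.float64(0.0), np.float64(12.0), np.float64(-11.4))
(34.3, 1.5, 1.5) (array([ 0.045,  0.333, -0.908]), np.float64(0.0), np.float64(15.8), np.float64(-15.4))
wing (34.3, 0, 0) (array([ 0.024,  0.302, -0.709]), np.float64(0.0), np.float64(4.3), np.float64(-2.2))
wing (28, 0, 0) (array([ 0.013,  0.345, -0.596]), np.float64(0.0), np.float64(8.7), np.float64(8.1))
```

```bash
cat >> h.py <<'E'
def placeT(pitch,tau,dx=0,dz=0,tcp=(-9.7,0,12),turn=0,dy=0):
    "as place, tool leaned tau deg steeper than the panel normal, about panel y"
    R=frame(pitch);P=LED+F@[dx,dy,dz]+R.apply(np.array(tcp)+[100,0,0])
    return P, R*Rot.from_euler('y',tau,degrees=True)*Rot.from_euler('z',180+turn,degrees=True)*Rot.from_matrix(np.diag([1,-1,-1]))
E
python3 - <<'E'
from h import *
r=pickle.load(open("kin.pkl","rb"));k,t=r[:5],r[5]
for tau in(0,10,15,20,25):
    print(tau,"place",need(k,t,*placeT(34.3,tau,0,0,tcp=(-10,0,15)))[2:],"high",need(k,t,*placeT(34.3,tau,40,70,tcp=(-10,0,15)))[2:],
    "wing34",need(k,t,*placeT(34.3,tau,tcp=(65,0,14)))[2:],"wing28",need(k,t,*placeT(28,tau,tcp=(65,0,14)))[2:])
E
```

```text
0 place (np.float64(15.9), np.float64(-15.5)) high (np.float64(5.6), np.float64(3.2)) wing34 (np.float64(4.2), np.float64(-2.0)) wing28 (np.float64(8.9), np.float64(8.3))
10 place (np.float64(6.4), np.float64(5.6)) high (np.float64(21.5), np.float64(21.2)) wing34 (np.float64(17.2), np.float64(17.0)) wing28 (np.float64(26.2), np.float64(26.1))
15 place (np.float64(15.0), np.float64(14.8)) high (np.float64(29.5), np.float64(29.3)) wing34 (np.float64(25.7), np.float64(25.6)) wing28 (np.float64(34.4), np.float64(34.4))
20 place (np.float64(23.5), np.float64(23.4)) high (np.float64(37.1), np.float64(37.0)) wing34 (np.float64(33.9), np.float64(33.8)) wing28 (np.float64(42.3), np.float64(42.3))
25 place (np.float64(31.5), np.float64(31.5)) high (np.float64(44.4), np.float64(44.4)) wing34 (np.float64(41.7), np.float64(41.7)) wing28 (np.float64(50.0), np.float64(49.9))
```

The placing pose needs the tool about 18° steeper than the panel normal. I'll set the panel back on its rest exactly as it was, regrip the rib at that lean, and then place it.

```bash
python3 - <<'E'
from h import *
from bench import arm
s=arm.read_state()
Rg=Rot.from_quat([.00706,.99997,.0004,.0011])
for z in(190,90,52.5): print(z,toolmove(s,np.array([611.2,206.1,z]),Rg))
E
```

```text
190 (array([ -8.4, 374.1,  13.5]), array([-0.0232,  0.5868, -0.0755]))
90 (array([ 47.2, 374. ,  96.7]), array([-0.0232,  0.5868, -0.0755]))
52.5 (array([ 68. , 374. , 127.8]), array([-0.0232,  0.5868, -0.0755]))
```

>>> {"op": "servo_tool", "data": {
  "rows": [
    [[5, -10, 8, -15, 0, 0.03, 0], [5, -22, 35, -28, -0.002, 0.1, -0.01], [5, -28, 80, -33, -0.006, 0.18, -0.02], [5, -28, 135, -31, -0.009, 0.26, -0.03], [5, -26, 190, -28, -0.012, 0.34, -0.04], [5, -24, 245, -24, -0.015, 0.42, -0.05], [5, -22, 300, -18, -0.018, 0.5, -0.06], [5, -16, 345, -3, -0.021, 0.56, -0.07], [5, -10, 367, 10, -0.023, 0.587, -0.075], [5, -8, 374, 14, -0.0232, 0.587, -0.0755]]
  ]
}}

```text
clock: 6.98
position: [611.4, 209.2, 188.0]
ee_rot: [0.006, 1.0, 0.001, 0.001]
contact_force: [-0.0, 0.0, -4.7]
gripper_width: 10.6
grasp_force: 61.7
```

>>> {"op": "servo_tool", "data": {
  "rows": [
    [[5, 0, 0, 20, 0, 0, 0], [5, 0, 0, 60, 0, 0, 0], [5, 0, 0, 90, 0, 0, 0], [5, 0, 0, 100, 0, 0, 0], [5, 0, 0, 100, 0, 0, 0]]
  ]
}}

```text
clock: 7.6
position: [611.6, 206.2, 90.1]
ee_rot: [0.007, 1.0, 0.001, 0.002]
contact_force: [-0.1, 0.4, -3.4]
gripper_width: 10.8
grasp_force: 61.6
```

```bash
python3 - <<'E'
from h import *
from bench import arm
s=arm.read_state();print(s["clock"],s["position"],s["joint_vel"].round(3),s["contact_force"])
Rg=Rot.from_quat([.00706,.99997,.0004,.0011])
for z in(70,52.5): print(z,toolmove(s,np.array([611.2,206.1,z]),Rg))
E
```

```text
7.6 [611.58967941 206.18842377  90.108112  ] [-0.    -0.023  0.029  0.011 -0.005 -0.   ] [-0.09222008  0.3833711  -3.3732665 ]
70 (array([ 0.5, -0.1, 20.1]), array([0.0002, 0.0011, 0.0003]))
52.5 (array([ 0.5, -0.1, 37.6]), array([0.0002, 0.0011, 0.0003]))
```

>>> {"op": "servo_tool", "data": {
  "rows": [
    [[5, 0, 0, 15, 0, 0, 0], [5, 0, 0, 30, 0, 0, 0], [5, 0, 0, 37, 0, 0, 0], [5, 0, 0, 38, 0, 0, 0], [5, 0, 0, 38, 0, 0, 0]]
  ]
}}

```text
clock: 8.22
position: [611.1, 205.8, 52.0]
ee_rot: [0.007, 1.0, 0.0, 0.001]
contact_force: [-3.0, -0.4, 1.8]
gripper_width: 10.6
grasp_force: 62.6
```

>>> {"op": "servo_tool", "data": {
  "rows": [
    [[50, 0, 0, 0, 0, 0, 0], [50, 0, 0, -3, 0, 0, 0], [50, 0, 0, -5, 0, 0.1, 0], [50, 0, 0, -5, 0, 0.22, 0], [50, 0, 0, -5, 0, 0.314, 0], [50, 0, 0, -3, 0, 0.314, 0], [50, 0, 0, -3, 0, 0.314, 0]]
  ]
}}

```text
clock: 9.1
position: [611.0, 205.9, 54.2]
ee_rot: [0.007, 0.988, 0.001, -0.155]
contact_force: [0.2, -0.7, -0.2]
gripper_width: 49.7
grasp_force: 0.0
```

```bash
python3 - <<'E'
from h import *
from bench import arm
s=arm.read_state();w=arm.camera_params("wrist");im=arm.get_image("wrist")
print(s["position"],s["contact_force"],s["gripper_width"],Rot.from_quat(s["ee_rot"]).as_matrix().round(3).tolist(),s["joints"])
cv2.imwrite("pics/w3.png",im[:,:,::-1])
for X in((610.5,205.4,74),(611.1,205.8,52),(686,204,70)):print(proj(w,np.array(X)))
E
```

```text
[610.97772901 205.8813582   54.23669977] [ 0.18958638 -0.68608561 -0.24662691] 49.73802007590941 [[-0.952, 0.014, -0.306], [0.013, 1.0, 0.005], [0.306, 0.001, -0.952]] [ 0.50080937  0.71876514  0.15099709 -0.15863016 -1.27906372 -2.01902584]
[250.71478405 258.28875355]
[251.5626122  250.30952215]
[249.82230278 429.47039857]
```

View pics/w3.png

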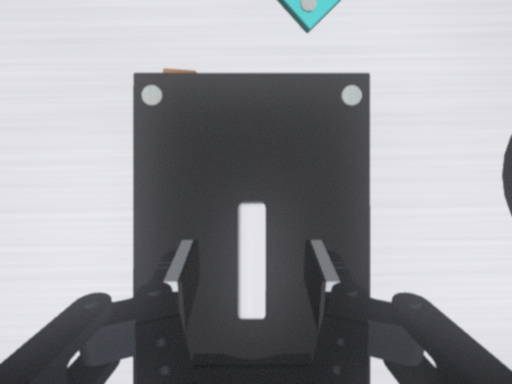

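The wrist view shows the rib straddled and centred between the pads (columns 239–266, rows 203–319), with the lower edge at row 73 and the lower screws at (152,95) and (352,95).

```bash
python3 - <<'E'
from h import *
from bench import arm
w=arm.camera_params("wrist")
print("rib ends",onplane(w,(252.5,203.5),74),onplane(w,(252.5,319),74))
print("lower edge",onplane(w,(134,73),48),onplane(w,(370,73),48),"screws",onplane(w,(152,95),48),onplane(w,(352,95),48))
E
```

```text
rib ends [587.06223364 206.5658963   74.        ] [636.24690058 205.92842201  74.        ]
lower edge [521.36411956 147.66158085  48.        ] [522.85038901 266.9724633   48.        ] screws [532.60156461 156.61609589  48.        ] [533.87032076 257.71280479  48.        ]
```

>>> {"op": "servo_tool", "data": {
  "rows": [
    [[5, 0, 0, 0, 0, 0, 0], [5, 0, 0, 0, 0, 0, 0], [5, 0, 0, 0, 0, 0, 0], [5, 0, 0, 0, 0, 0, 0], [5, 0, 0, 0, 0, 0, 0]]
  ]
}}

```text
clock: 9.78
position: [611.3, 206.1, 55.3]
ee_rot: [0.007, 0.988, 0.002, -0.155]
contact_force: [-1.2, 0.9, 5.5]
gripper_width: 10.2
grasp_force: 62.8
```

```bash
python3 - <<'E'
from h import *
from bench import arm
s=arm.read_state();print(s["position"],s["contact_force"],s["gripper_width"],s["grasp_force"])
r=pickle.load(open("kin.pkl","rb"));k,t=r[:5],r[5]
for a in((33,18,45,75),(34.3,18,8,12),(34.3,18,1,1)):
    P,R=placeT(*a,tcp=(-10,0,14.3));print(a,P.round(1),toolmove(s,P,R),need(k,t,P,R))
E
```

```text
[611.29264578 206.10897903  55.25589309] [-1.19816163  0.91817017  5.47156389] 10.226831029320133 62.80609846115112
(33, 18, 45, 75) [ 551.5 -163.9  181.2] (array([  90.7, -370.7, -103.5]), array([-0.0009, -0.5731,  0.0796])) (array([ 0.01 ,  0.222, -0.443]), np.float64(0.0), np.float64(37.0), np.float64(36.9))
(34.3, 18, 8, 12) [ 547.1 -163.5  109.7] (array([  73. , -370.4,  -34.1]), array([-0.    , -0.5958,  0.0797])) (array([ 0.013,  0.312, -0.581]), np.float64(0.0), np.float64(22.7), np.float64(22.5))
(34.3, 18, 1, 1) [ 546.1 -163.4   96.7] (array([  70. , -370.3,  -21.4]), array([-0.    , -0.5958,  0.0797])) (array([ 0.013,  0.334, -0.6  ]), np.float64(0.0), np.float64(20.4), np.float64(20.2))
```

>>> {"op": "servo_tool", "data": {
  "rows": [
    [[5, 5, 0, -15, 0, 0, 0], [5, 18, 0, -55, 0, 0, 0], [5, 34, -12, -105, 0, -0.03, 0.005], [5, 48, -55, -140, 0, -0.1, 0.015], [5, 60, -110, -150, 0, -0.18, 0.03], [5, 70, -165, -150, 0, -0.27, 0.045], [5, 80, -220, -148, 0, -0.36, 0.06], [5, 90, -275, -145, 0, -0.45, 0.07], [5, 96, -325, -140, 0, -0.53, 0.078], [5, 98, -357, -134, 0, -0.573, 0.0796]]
  ]
}}

```text
clock: 11.02
position: [551.0, -152.3, 211.0]
ee_rot: [0.047, 0.99, -0.007, 0.129]
contact_force: [0.2, -1.1, -5.1]
gripper_width: 10.3
grasp_force: 61.6
```

>>> {"op": "servo_tool", "data": {
  "rows": [
    [[5, 0, -13, 8, 0, 0, 0], [5, 0, -14, 20, 0, 0, 0], [5, 0, -14, 20, 0, 0, 0], [5, 0, -14, 20, 0, 0, 0]]
  ]
}}

```text
clock: 11.52
position: [558.4, -163.9, 192.2]
ee_rot: [0.045, 0.99, -0.007, 0.13]
contact_force: [-0.3, 0.1, -3.8]
gripper_width: 10.7
grasp_force: 61.5
```

```bash
python3 - <<'E'
from h import *
from bench import arm
s=arm.read_state();print(s["clock"],s["position"],s["joints"].round(3),s["contact_force"],s["gripper_width"])
for a in((34.3,18,8,25),(34.3,18,8,8),(34.3,18,2,1)):
    P,R=placeT(*a,tcp=(-10.5,0,15));print(a,P.round(1),toolmove(s,P,R))
p=arm.camera_params("side");im=arm.get_image("side");t=arm.get_image("top")
# panel screws in side view: bright spots on black
def slab(u): return u
x=Rot.from_quat(s["ee_rot"])
Rp=x*Rot.from_matrix(np.diag([1,-1,-1])).inv()*Rot.from_euler('z',-180,degrees=True)*Rot.from_euler('y',-18,degrees=True)
Rp=Rot.from_quat(s["ee_rot"])*(Rot.from_euler('y',18,degrees=True)*Rot.from_euler('z',180,degrees=True)*Rot.from_matrix(np.diag([1,-1,-1]))).inv()
O=s["position"]-Rp.apply([-10.5,0,15])
for c in((88,50),(88,-50),(-88,50),(-88,-50)):
    X=O+Rp.apply([c[0],c[1],8]);print(c,"side",proj(p,X).round(1),"top",proj(arm.camera_params("top"),X).round(1))
a=cv2.resize(im[130:290,210:400,::-1],None,fx=3,fy=3,interpolation=cv2.INTER_CUBIC);b=cv2.resize(t[110:270,270:350,::-1],None,fx=3,fy=3,interpolation=cv2.INTER_CUBIC)
cv2.imwrite("pics/s3.png",cv2.hconcat([a,b]))
E
```

```text
11.525 [ 558.41184559 -163.90656331  192.18495584] [ 0.006  0.229 -0.366  0.04  -0.717 -1.695] [-0.34433337  0.14928122 -3.78368691] 10.729195034822194
(34.3, 18, 8, 25) [ 540.2 -162.9  121.5] (array([35.9, -0.5, 63.6]), array([-0.0008, -0.0236,  0.0015]))
(34.3, 18, 8, 8) [ 548.1 -163.6  106.5] (array([32. , -0.5, 80.2]), array([-0.0008, -0.0236,  0.0015]))
(34.3, 18, 2, 1) [ 546.1 -163.4   97.5] (array([36.3, -0.5, 88.3]), array([-0.0008, -0.0236,  0.0015]))
(88, 50) side [316.5 155.1] top [299.5 141.8]
(88, -50) side [341.6 170.7] top [339.7 146.2]
(-88, 50) side [280.5 200.8] top [290.5 205.9]
(-88, -50) side [304.3 218.3] top [328.3 210.2]
```

View pics/s3.png

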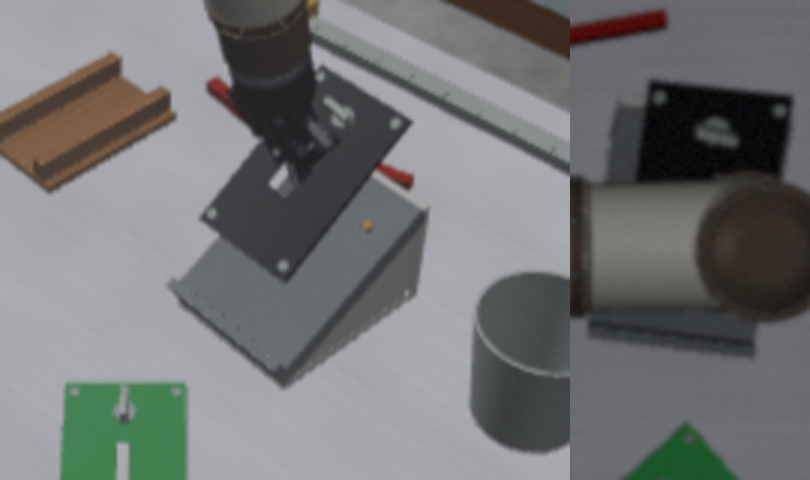

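The predicted screw pixels match those seen to within 1 px: side (342,171), (280,201), (304,219); top (300,142), (340,147). The panel is held as modelled, so I'll lower it.

>>> {"op": "servo_tool", "data": {
  "rows": [
    [[5, 8, 0, 16, 0, -0.01, 0], [5, 26, 0, 46, 0, -0.024, 0.001], [5, 36, 0, 64, 0, -0.024, 0.001], [5, 35, -0.5, 68, 0, -0.024, 0.001], [5, 33, -0.5, 75, 0, -0.024, 0.001], [5, 32, -0.5, 80, 0, -0.024, 0.001], [5, 32, -0.5, 80, 0, -0.024, 0.001], [5, 32, -0.5, 80, 0, -0.024, 0.001]]
  ]
}}

```text
clock: 12.62
position: [547.8, -164.5, 107.3]
ee_rot: [0.046, 0.989, -0.007, 0.142]
contact_force: [0.6, -0.3, -4.6]
gripper_width: 10.5
grasp_force: 61.5
```

```bash
python3 - <<'E'
from h import *
from bench import arm
s=arm.read_state();print(s["clock"],s["position"],s["contact_force"],s["wrist_torque"].round(2))
for a in((34.3,18,8,8),(34.3,18,6,1),(34.3,18,1,0)):
    P,R=placeT(*a,tcp=(-10.5,0,15));print(a,P.round(1),toolmove(s,P,R))
E
```

```text
12.625 [ 547.84597354 -164.4825132   107.28956236] [ 0.56448459 -0.33386677 -4.59631232] [ 0.1   1.01 -0.03]
(34.3, 18, 8, 8) [ 548.1 -163.6  106.5] (array([0. , 0.9, 0.8]), array([-0.0011,  0.0017, -0.001 ]))
(34.3, 18, 6, 1) [ 549.6 -163.7   99.4] (array([0.6, 0.9, 8.1]), array([-0.0011,  0.0017, -0.001 ]))
(34.3, 18, 1, 0) [ 545.7 -163.4   96.1] (array([ 5.3,  0.9, 10.1]), array([-0.0011,  0.0017, -0.001 ]))
```

Next I'll lower it slowly onto the face, reading the force.

>>> {"op": "servo_tool", "data": {
  "rows": [
    [[5, 0.3, 0.8, 3, 0, 0, 0], [5, 0.5, 0.9, 6, 0, 0, 0], [5, 0.6, 0.9, 7.5, 0, 0, 0], [5, 0.6, 0.9, 7.5, 0, 0, 0]]
  ]
}}

```text
clock: 13.12
position: [549.0, -163.7, 101.2]
ee_rot: [0.046, 0.989, -0.007, 0.143]
contact_force: [-7.9, 3.2, 7.2]
gripper_width: 10.7
grasp_force: 63.7
```

>>> {"op": "servo_tool", "data": {
  "rows": [
    [[5, 1.5, 0, 0, 0, 0, 0], [5, 3, 0, 0.6, 0, 0, 0], [5, 4.5, 0, 1.2, 0, 0, 0], [5, 4.5, 0, 1.2, 0, 0, 0]]
  ]
}}

```text
clock: 13.62
position: [549.0, -163.6, 101.3]
ee_rot: [0.045, 0.988, -0.007, 0.147]
contact_force: [-3.0, 0.3, 9.9]
gripper_width: 10.5
grasp_force: 63.7
```

```bash
python3 - <<'E'
from h import *
from bench import arm
s=arm.read_state();print(s["clock"],s["position"],s["contact_force"],"face axes",(F.T@s["contact_force"]).round(1))
print("P in face coords from ledge",(F.T@(s["position"]-LED)).round(1))
for a in((34.3,18,1,0),):
    P,R=placeT(*a,tcp=(-10.5,0,15));print(a,(F.T@(P-LED)).round(1),toolmove(s,P,R))
E
```

```text
13.625 [ 548.98171696 -163.59048458  101.28376491] [-2.96747815  0.34390259  9.93057765] face axes [ 2.   0.1 10.2]
P in face coords from ledge [93.6  0.1 27.7]
(34.3, 18, 1, 0) [88.3  0.  24.7] (array([ 4.6, -0.1,  4. ]), array([-0.0011,  0.0109,  0.0007]))
```

```bash
cat >> h.py <<'E'
TL=Rot.from_euler('z',180,degrees=True)*Rot.from_matrix(np.diag([1,-1,-1]))
def screws(im,p,O,Rp,rad=7):
    "blob centroid near each predicted screw"
    g=cv2.cvtColor(im,cv2.COLOR_RGB2GRAY).astype(float);out=[]
    for c in((88.5,50),(88.5,-50),(-88.5,50),(-88.5,-50)):
        u=proj(p,O+Rp.apply([c[0],c[1],8]));a,b=np.round(u).astype(int)
        w=g[b-rad:b+rad+1,a-rad:a+rad+1];m=np.clip(w-w.min()-.6*(w.max()-w.min()),0,None)
        yy,xx=np.mgrid[b-rad:b+rad+1,a-rad:a+rad+1]
        out.append((c,u.round(1).tolist(),[round((m*xx).sum()/m.sum(),1),round((m*yy).sum()/m.sum(),1)],int(w.max()),int(w.min())))
    return out
E
python3 - <<'E'
from h import *
from bench import arm
s=arm.read_state()
Rp=Rot.from_quat(s["ee_rot"])*(Rot.from_euler('y',18,degrees=True)*TL).inv();O=s["position"]-Rp.apply([-10.5,0,15])
print("pitch",np.degrees(np.arcsin(Rp.as_matrix()[2,0])),"lower edge in face",(F.T@(O-Rp.apply([100,0,0])-LED)).round(1),s["joint_vel"].round(3))
for n in("side","top"):
    p=arm.camera_params(n);print(n,*screws(arm.get_image(n),p,O,Rp),sep="\n")
E
```

```text
pitch 34.926281858336786 lower edge in face [ 6.6 -0.   2.1] [ 0.001  0.001  0.003 -0.001 -0.004  0.001]
side
((88.5, 50), [312.4, 178.7], [np.float64(313.8), np.float64(174.1)], 168, 37)
((88.5, -50), [336.5, 194.7], [np.float64(339.4), np.float64(191.2)], 164, 47)
((-88.5, 50), [278.2, 223.9], [np.float64(272.3), np.float64(218.4)], 167, 58)
((-88.5, -50), [301.0, 241.6], [np.float64(301.7), np.float64(245.5)], 135, 48)
top
((88.5, 50), [295.9, 155.1], [np.float64(293.6), np.float64(152.5)], 76, 3)
((88.5, -50), [333.2, 159.2], [np.float64(336.1), np.float64(157.5)], 79, 3)
((-88.5, 50), [287.6, 213.4], [np.float64(288.0), np.float64(209.6)], 126, 102)
((-88.5, -50), [322.6, 217.4], [np.float64(316.9), np.float64(211.7)], 53, 35)
```

```bash
python3 - <<'E'
from h import *
from bench import arm
im=arm.get_image("side");t=arm.get_image("top")
a=cv2.resize(im[145:265,255:365,::-1],None,fx=4.8,fy=4.8,interpolation=cv2.INTER_CUBIC);b=cv2.resize(t[135:255,280:335,::-1],None,fx=4.8,fy=4.8,interpolation=cv2.INTER_CUBIC)
c=cv2.hconcat([a,b]);print(c.shape);cv2.imwrite("pics/s4.png",c)
E
```

```text
(576, 792, 3)
```

View pics/s4.png

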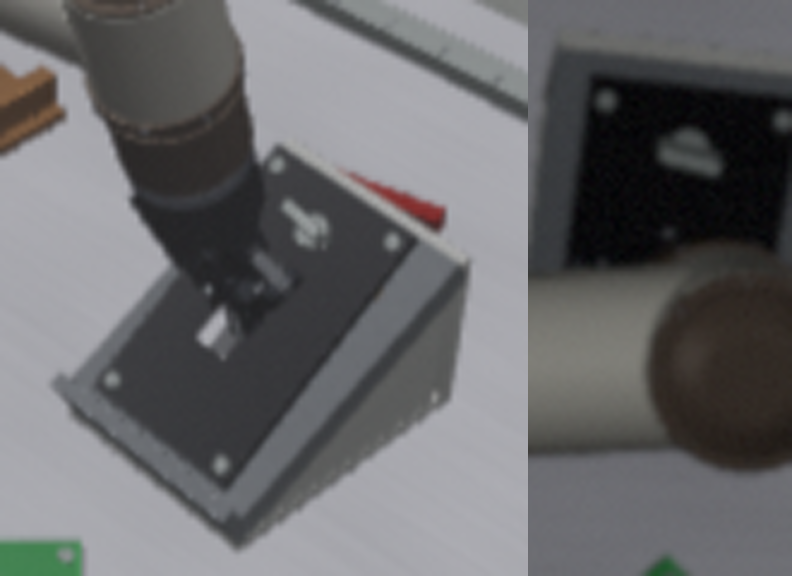

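The view shows the panel on the face, straight, with its lower edge still about 6 mm above the ledge and the crossbar rubbing. Screws are at side (312.7,179), (336.7,195), (278,224), (301,242), as predicted. I'll ease off, slide down the slope, and then let it down.

>>> {"op": "servo_tool", "data": {
  "rows": [
    [[5, 0, 0, -3, 0, 0, 0], [5, 1.5, 0, -2.5, 0, 0, 0], [5, 3, 0, -2, 0, 0, 0], [5, 3, 0, -2, 0, 0, 0], [5, 3, 0, -2, 0, 0, 0]]
  ]
}}

```text
clock: 14.45
position: [544.1, -163.1, 99.5]
ee_rot: [0.046, 0.988, -0.007, 0.145]
contact_force: [5.3, -1.6, 0.9]
gripper_width: 10.7
grasp_force: 62.1
```

```bash
cat > st.py <<'E'
from h import *
from bench import arm
s=arm.read_state()
Rp=Rot.from_quat(s["ee_rot"])*(Rot.from_euler('y',18,degrees=True)*TL).inv();O=s["position"]-Rp.apply([-10.5,0,15])
print(s["clock"],"pitch",np.degrees(np.arcsin(Rp.as_matrix()[2,0])).round(2),"lower edge in face",(F.T@(O-Rp.apply([100,0,0])-LED)).round(1),"force face",(F.T@s["contact_force"]).round(1),"torque",s["wrist_torque"].round(2))
T=Rot.from_quat(s["ee_rot"]).inv()
print("tool shift per mm: downslope",T.apply(-F[:,0]).round(2),"into face",T.apply(-F[:,2]).round(2))
E
python3 st.py
```

```text
14.45 pitch 34.65 lower edge in face [1.3 0.1 3.2] force face [ 5.2 -1.1 -1.8] torque [-0.27 -0.81 -0.21]
tool shift per mm: downslope [ 0.98 -0.    0.2 ] into face [-0.2   0.    0.98]
```

>>> {"op": "servo_tool", "data": {
  "rows": [
    [[5, -0.8, 0, 1, 0, 0, 0], [5, -1, 0, 2, 0, 0, 0], [5, -1, 0, 2, 0, 0, 0], [5, -1, 0, 2, 0, 0, 0]]
  ]
}}

```text
clock: 14.95
position: [544.5, -163.0, 98.8]
ee_rot: [0.046, 0.988, -0.007, 0.144]
contact_force: [-1.9, 0.7, 12.1]
gripper_width: 10.7
grasp_force: 63.9
```

```bash
python3 st.py
```

```text
14.95 pitch 34.57 lower edge in face [1.3 0.2 2.6] force face [ 3.9  0.5 11.6] torque [ 0.5   0.19 -0.11]
tool shift per mm: downslope [ 0.98 -0.    0.2 ] into face [-0.2   0.    0.98]
```

>>> {"op": "servo_tool", "data": {
  "rows": [
    [[5, 0, 0, -1, 0, 0, 0], [5, 0, 0, -1, 0, 0, 0], [45, 0, 0, -1, 0, 0, 0], [45, 0, 0, -1, 0, 0, 0], [45, 0, 0, -1, 0, 0, 0], [45, 0, 0, -25, 0, 0, 0], [45, 0, 0, -60, 0, 0, 0], [45, 0, 0, -100, 0, 0, 0], [45, 0, 0, -110, 0, 0, 0], [45, 0, 0, -110, 0, 0, 0]]
  ]
}}

```text
clock: 16.2
position: [512.1, -160.1, 202.2]
ee_rot: [0.047, 0.989, -0.007, 0.142]
contact_force: [0.0, 0.1, -0.4]
gripper_width: 45.1
grasp_force: 0.0
```

```bash
python3 - <<'E'
from h import *
from bench import arm
s=arm.read_state();print(s["clock"],s["position"],s["gripper_width"],s["contact_force"])
Rp=frame(34.4);O=LED+F@[1.0,0.1,2.0]+Rp.apply([100,0,0])
D={"s":s}
for n in("side","top","wrist"):
    p=arm.camera_params(n);im=arm.get_image(n);D[n]=(p,im)
    try: print(n,*screws(im,p,O,Rp,4),sep="\n")
    except Exception as e: print(n,e)
    print("wing",proj(p,O+Rp.apply([65,0,30])))
pickle.dump(D,open("pics/d5.pkl","wb"))
w=cv2.resize(D["wrist"][1][:,:,::-1],(512,384));a=D["side"][1][150:260,260:360,::-1];b=D["top"][1][140:240,280:340,::-1]
c=np.zeros((576,800,3),np.uint8);c[:384,:512]=w;a=cv2.resize(a,(286,315),interpolation=cv2.INTER_CUBIC);c[:315,514:800]=a;b=cv2.resize(b,(150,250),interpolation=cv2.INTER_CUBIC);c[320:570,600:750]=b
cv2.imwrite("pics/v5.png",c)
E
```

```text
16.2 [ 512.13320617 -160.11294953  202.15295534] 45.13019621317724 [ 0.01628164  0.06823599 -0.42063956]
side
((88.5, 50), [311.5, 180.2], [np.float64(310.5), np.float64(176.5)], 167, 41)
((88.5, -50), [335.5, 196.3], [np.float64(337.4), np.float64(194.4)], 155, 49)
((-88.5, 50), [277.0, 225.2], [np.float64(275.6), np.float64(224.7)], 133, 60)
((-88.5, -50), [299.8, 243.0], [np.float64(299.9), np.float64(243.6)], 136, 50)
wing [316.24862396 191.62283464]
top
((88.5, 50), [295.7, 156.9], [np.float64(295.6), np.float64(157.1)], 78, 4)
((88.5, -50), [332.8, 161.0], [np.float64(333.2), np.float64(161.9)], 77, 7)
((-88.5, 50), [287.3, 215.2], [np.float64(287.4), np.float64(218.1)], 126, 116)
((-88.5, -50), [322.2, 219.2], [np.float64(320.1), np.float64(220.0)], 61, 43)
wing [313.42201875 170.03821995]
wrist
((88.5, 50), [312.7, 311.4], [np.float64(314.1), np.float64(311.0)], 75, 36)
((88.5, -50), [190.2, 311.4], [np.float64(188.5), np.float64(310.7)], 74, 43)
((-88.5, 50), [312.3, 95.0], [np.float64(312.4), np.float64(95.3)], 174, 85)
((-88.5, -50), [190.4, 95.0], [np.float64(190.1), np.float64(95.1)], 174, 120)
wing [251.43689481 290.48402588]
```

View pics/v5.png

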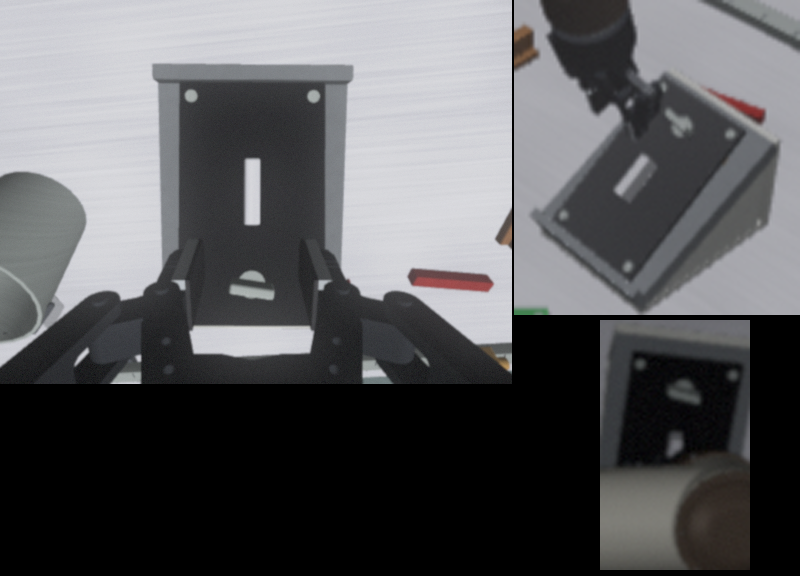

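The panel sits straight in the ledge with its screws within about 1 px of the prediction. The wing is at wrist (252,290), running from (230,286) to (274,295). Next is the wing approach: loose fork, tool leaned 8°.

```bash
cat > wg.py <<'E'
from h import *
from bench import arm
Rp=frame(34.4);O=LED+F@[1.0,0.1,2.0]+Rp.apply([100,0,0])
def wing(pitch,tau,h,turn,dx=1.0,dz=2.0,dy=.1,px=65): return placeT(pitch,tau,dx,dz,(px,0,8+h),turn,dy)
E
python3 - <<'E'
from wg import *
D=pickle.load(open("pics/d5.pkl","rb"));w,im=D["wrist"];g=cv2.cvtColor(im,cv2.COLOR_RGB2GRAY)
m=np.zeros_like(g);m[262:304,222:282]=g[262:304,222:282]>95
k,l,st,ce=cv2.connectedComponentsWithStats(m);j=1+st[1:,4].argmax();print(st[j],ce[j])
for row in(262,270,276,282,286,290,294,298,302): print(row,g[row,224:282:3])
s=arm.read_state()
r=pickle.load(open("kin.pkl","rb"));K,t=r[:5],r[5]
for h,tu in((75,81),(6.5,81)):
    P,R=wing(34.4,8,h,tu);print(h,P.round(1),toolmove(s,P,R),need(K,t,P,R))
E
```

```text
[229 284  46  16 492] [251.43699187 291.93902439]
262 [50 51 51 52 51 52 52 49 52 47 56 50 56 50 49 50 49 55 51 51]
270 [ 51  53  49  51  48  51  53  54  84 100  88  64  52  55  50  54  50  49
  53  52]
276 [ 56  51  50  56  54  79 160 170 168 168 168 168 165  92  56  50  57  57
  52  52]
282 [53 50 59 64 59 58 59 63 58 59 65 75 86 99 56 57 53 53 57 54]
286 [ 52  54 113 159 151 139 128 116 100  86  75  68  61  58  61  58  70  53
  55  52]
290 [ 54  61 139 173 173 173 172 171 172 171 168 163 155 150 139 126 115  65
  54  55]
294 [ 54  55  82 124 136 157 169 177 178 176 176 175 175 175 175 172 172  68
  54  57]
298 [ 53  57  55  54  58  56  59  65  96 114  97  99 124 141 163 169 154  60
  54  57]
302 [58 54 56 60 59 58 59 60 63 59 57 61 59 60 56 62 60 55 62 57]
75 [ 568.5 -165.4  196.8] (array([-53.7,   0.1,  19.3]), array([ 0.1251, -0.1488, -1.4108])) (array([ 0.024,  0.157, -0.568]), np.float64(0.0), np.float64(22.3), np.float64(22.0))
6.5 [ 607.  -169.   140.3] (array([-75.2,   0.2,  84.4]), array([ 0.1251, -0.1488, -1.4108])) (array([ 0.013,  0.301, -0.571]), np.float64(0.0), np.float64(14.0), np.float64(13.6))
```

```bash
python3 - <<'E'
from wg import *
D=pickle.load(open("pics/d5.pkl","rb"));w,im=D["wrist"];g=cv2.cvtColor(im,cv2.COLOR_RGB2GRAY)
n=Rp.as_matrix()[:,2]
def pc(uv,z=32): return Rp.inv().apply(onplane(w,uv,n=n,q=O+z*n)-O)
m=np.zeros_like(g);m[282:304,222:282]=g[282:304,222:282]>100
c=cv2.minAreaRect(cv2.findNonZero(m));b=cv2.boxPoints(c);print(c,[pc(q).round(1) for q in b])
col=[(x,np.where(m[:,x])[0].min(),np.where(m[:,x])[0].max()) for x in(236,244,252,260,268)];print(col)
for k in(1,2):
    A=np.array([pc((q[0],q[k]))[:2] for q in col]);f=np.polyfit(A[:,1],A[:,0],1);print("angle",90-np.degrees(np.arctan(f[0])))
E
```

```text
((251.4399871826172, 292.41998291015625), (45.1134147644043, 11.737972259521484), 8.130102157592773) [array([ 67.8, -17.2,  32. ]), array([ 59.2, -16. ,  32. ]), array([63.9, 17.2, 32. ]), array([72.5, 16. , 32. ])]
[(236, np.int64(285), np.int64(294)), (244, np.int64(286), np.int64(296)), (252, np.int64(287), np.int64(298)), (260, np.int64(288), np.int64(298)), (268, np.int64(289), np.int64(299))]
angle 82.86968981707268
angle 81.47011344212359
```

>>> {"op": "servo_tool", "data": {
  "rows": [
    [[30, -10, 0, 0, 0.015, -0.02, -0.16], [30, -22, 0, 0, 0.03, -0.035, -0.33], [30, -35, 0, 5, 0.046, -0.055, -0.5], [30, -45, 0, 10, 0.06, -0.07, -0.67], [30, -50, 0, 15, 0.075, -0.09, -0.84], [30, -54, 0, 19, 0.09, -0.107, -1.01], [30, -54, 0, 19, 0.104, -0.124, -1.18], [30, -54, 0, 19, 0.118, -0.141, -1.34], [30, -54, 0, 19, 0.125, -0.149, -1.411], [30, -54, 0, 19, 0.125, -0.149, -1.411]]
  ]
}}

```text
clock: 17.6
position: [568.9, -165.6, 197.5]
ee_rot: [-0.597, 0.769, -0.156, 0.167]
contact_force: [0.6, -0.5, -0.2]
gripper_width: 29.7
grasp_force: 0.0
```

```bash
python3 - <<'E'
from wg import *
s=arm.read_state();print(s["clock"],s["position"],s["joints"].round(3),s["gripper_width"])
for h,tu in((75,81),(40,81),(6.5,81)):
    P,R=wing(34.4,8,h,tu);print(h,P.round(1),toolmove(s,P,R))
E
```

```text
17.6 [ 568.89295499 -165.63444818  197.47922895] [ 0.012  0.173 -0.512  0.112 -0.429 -0.354] 29.67329331676345
75 [ 568.5 -165.4  196.8] (array([-0.1,  0.7,  0.4]), array([-0.0004,  0.0001, -0.0008]))
40 [ 588.1 -167.2  167.9] (array([-0.9, -4.1, 35.1]), array([-0.0004,  0.0001, -0.0008]))
6.5 [ 607.  -169.   140.3] (array([-1.6, -8.6, 68.3]), array([-0.0004,  0.0001, -0.0008]))
```

>>> {"op": "servo_tool", "data": {
  "rows": [
    [[30, -0.5, -2, 18, 0, 0, 0], [30, -1, -4.5, 40, 0, 0, 0], [30, -1.5, -7, 56, 0, 0, 0], [30, -1.6, -8.3, 66, 0, 0, 0], [30, -1.6, -8.6, 68, 0, 0, 0], [30, -1.6, -8.6, 68, 0, 0, 0]]
  ]
}}

```text
clock: 18.35
position: [607.6, -168.8, 142.4]
ee_rot: [-0.597, 0.768, -0.157, 0.168]
contact_force: [0.6, -0.2, -0.3]
gripper_width: 30.3
grasp_force: 0.0
```

```bash
cat > ws.py <<'E'
from wg import *
s=arm.read_state();print(s["clock"],s["position"].round(1),"F face",(F.T@s["contact_force"]).round(1),"width",s["gripper_width"].round(1),s["grasp_force"],"j5",s["joints"][4].round(3))
print("TCP in panel(34.4)",Rp.inv().apply(s["position"]-O).round(1),"in face from slot",(F.T@(s["position"]-SLOT)).round(1))
R=Rot.from_quat(s["ee_rot"])
import sys
for a in sys.argv[1:]:
    a=eval(a);P,Rg=wing(*a);print(a,toolmove(s,P,Rg))
p=arm.camera_params("top")
E
python3 ws.py "(34.4,8,6.5,81)" "(34.4,8,6.5,60)" "(34.4,8,6.5,40)" "(34.4,8,6.5,20)" "(34.4,8,6.5,0)" "(34.4,8,6.5,-4)"
```

```text
Traceback (most recent call last):
  File "ws.py", line 2, in <module>
    s=arm.read_state();print(s["clock"],s["position"].round(1),"F face",(F.T@s["contact_force"]).round(1),"width",s["gripper_width"].round(1),s["grasp_force"],"j5",s["joints"][4].round(3))
                                                                                                                  ^^^^^^^^^^^^^^^^^^^^^^^^
AttributeError: 'float' object has no attribute 'round'
```

```bash
sed -i 's/s\["gripper_width"\].round(1)/s["gripper_width"]/' ws.py
python3 ws.py "(34.4,8,6.5,81)" "(34.4,8,6.5,60)" "(34.4,8,6.5,40)" "(34.4,8,6.5,20)" "(34.4,8,6.5,0)" "(34.4,8,6.5,-4)"
```

```text
18.35 [ 607.6 -168.8  142.4] F face [ 0.4 -0.1 -0.6] width 30.319953748786357 0.0 j5 -0.295
TCP in panel(34.4) [66.7  0.2 15.9] in face from slot [-0.1  0.3 36.4]
(34.4, 8, 6.5, 81) (array([0.4, 1.5, 1.7]), array([-0.0037,  0.0009,  0.0004]))
(34.4, 8, 6.5, 60) (array([0.4, 1.5, 1.7]), array([-0.0035,  0.0016,  0.3669]))
(34.4, 8, 6.5, 40) (array([0.4, 1.5, 1.7]), array([-0.0032,  0.0022,  0.7159]))
(34.4, 8, 6.5, 20) (array([0.4, 1.5, 1.7]), array([-0.0028,  0.0028,  1.065 ]))
(34.4, 8, 6.5, 0) (array([0.4, 1.5, 1.7]), array([-0.0024,  0.0034,  1.4141]))
(34.4, 8, 6.5, -4) (array([0.4, 1.5, 1.7]), array([-0.0023,  0.0035,  1.4839]))
```

>>> {"op": "servo_tool", "data": {
  "rows": [
    [[14, 0.2, 0.8, 1, 0, 0, 0], [14, 0.2, 0.8, 1, 0, 0, 0], [14, 0.2, 0.8, 1, 0, 0, 0], [14, 0.2, 0.8, 1, 0, 0, 0.1], [14, 0.2, 0.8, 1, 0, 0, 0.25], [14, 0.2, 0.8, 1, 0, 0, 0.4], [14, 0.2, 0.8, 1, 0, 0, 0.4]]
  ]
}}

```text
clock: 19.23
position: [606.1, -169.0, 140.4]
ee_rot: [-0.433, 0.872, -0.12, 0.195]
contact_force: [-3.0, 0.0, 0.2]
gripper_width: 13.9
grasp_force: 1.3
```

```bash
python3 ws.py "(34.4,8,6.5,58)"
```

```text
19.225 [ 606.1 -169.   140.4] F face [-2.6 -0.2  1.6] width 13.872497908960792 1.349024026776533 j5 -0.293
TCP in panel(34.4) [64.3 -0.1 15.1] in face from slot [-2.4 -0.  35.3]
(34.4, 8, 6.5, 58) (array([-0.5, -0.6,  0.5]), array([-0.0009,  0.0006,  0.0031]))
```

>>> {"op": "servo_tool", "data": {
  "rows": [
    [[14, 0.6, 0.8, 0, 0, 0, 0.1], [14, 0.6, 0.8, 0, 0, 0, 0.25], [14, 0.6, 0.8, 0, 0, 0, 0.4], [14, 0.6, 0.8, 0, 0, 0, 0.55], [14, 0.6, 0.8, 0, 0, 0, 0.55]]
  ]
}}

```text
clock: 19.85
position: [606.5, -168.9, 140.7]
ee_rot: [-0.182, 0.956, -0.064, 0.221]
contact_force: [-0.8, -0.3, -0.2]
gripper_width: 14.3
grasp_force: 0.9
```

```bash
python3 ws.py "(34.4,8,6.5,26)"
```

```text
19.85 [ 606.5 -168.9  140.7] F face [-0.8 -0.4  0.2] width 14.277528801154908 0.8827145952568571 j5 -0.289
TCP in panel(34.4) [64.9 -0.  15.1] in face from slot [-1.9  0.1 35.4]
(34.4, 8, 6.5, 26) (array([-0.2, -0.1,  0.6]), array([-0.0014,  0.0037,  0.014 ]))
```

>>> {"op": "servo_tool", "data": {
  "rows": [
    [[14, 0, 0, 0, 0, 0, 0.15], [14, 0, 0, 0, 0, 0, 0.3], [14, 0, 0, 0, 0, 0, 0.47], [14, 0, 0, 0, 0, 0, 0.47], [11, 0, 0, 0, 0, 0, 0.47], [11, 0, 0, 0, 0, 0, 0.47]]
  ]
}}

```text
clock: 20.6
position: [606.7, -168.8, 140.8]
ee_rot: [0.047, 0.972, -0.01, 0.23]
contact_force: [1.3, 0.5, 1.0]
gripper_width: 11.2
grasp_force: 0.2
```

```bash
python3 - <<'E'
import runpy;runpy.run_path("ws.py")
from wg import *
for pit,dz in((34.4,2),(31,2),(28,2)):
    R=frame(pit);o=LED+F@[1.0,.1,dz]+R.apply([100,0,0])
    for n in("top","side"): 
        p=arm.camera_params(n);print(pit,n,[(a[0],a[1],a[2],a[3]) for a in screws(arm.get_image(n),p,o,R,4)[:2]])
E
python3 ws.py "(34.4,8,6.5,0)" | tail -1
```

```text
20.6 [ 606.7 -168.8  140.8] F face [1.6 0.6 0.3] width 11.165245086962607 0.18319617447559722 j5 -0.288
TCP in panel(34.4) [65.1  0.2 15.1] in face from slot [-1.6  0.3 35.4]
34.4 top [((88.5, 50), [295.7, 156.9], [np.float64(295.4), np.float64(155.8)], 77), ((88.5, -50), [332.8, 161.0], [np.float64(333.8), np.float64(161.0)], 77)]
34.4 side [((88.5, 50), [311.5, 180.2], [np.float64(310.9), np.float64(183.0)], 46), ((88.5, -50), [335.5, 196.3], [np.float64(337.9), np.float64(194.9)], 155)]
31 top [((88.5, 50), [295.6, 155.4], [np.float64(295.5), np.float64(155.8)], 76), ((88.5, -50), [332.4, 159.5], [np.float64(332.3), np.float64(160.5)], 77)]
31 side [((88.5, 50), [312.8, 181.5], [np.float64(316.5), np.float64(181.8)], 50), ((88.5, -50), [336.7, 197.5], [np.float64(337.6), np.float64(197.7)], 134)]
28 top [((88.5, 50), [295.5, 154.4], [np.float64(295.0), np.float64(154.3)], 76), ((88.5, -50), [332.0, 158.5], [np.float64(332.4), np.float64(158.4)], 77)]
28 side [((88.5, 50), [313.8, 182.8], [np.float64(318.0), np.float64(183.3)], 63), ((88.5, -50), [337.6, 198.8], [np.float64(338.5), np.float64(198.8)], 135)]
(34.4, 8, 6.5, 0) (array([-0.2, -0.1,  0.6]), array([ 0.0005,  0.0041, -0.0054]))
```

The top screws have moved up about 1.3 px, so the panel has dropped onto the plungers and the crossbar has entered the slot. I'll follow it down and grip the wing.

```bash
python3 ws.py "(31,8,6.5,0)" "(28,8,6.5,0)"
```

```text
20.9 [ 606.6 -168.8  140.7] F face [0.4 0.4 0.3] width 10.98035630190422 0.26687700214097276 j5 -0.289
TCP in panel(34.4) [64.9  0.1 15.1] in face from slot [-1.8  0.2 35.4]
(31, 8, 6.5, 0) (array([-2.1, -0.1, 10.3]), array([ 0.0007,  0.0634, -0.0053]))
(28, 8, 6.5, 0) (array([-3.2, -0.1, 18.9]), array([ 0.0008,  0.1158, -0.0053]))
```

>>> {"op": "servo_tool", "data": {
  "rows": [
    [[11, -0.7, 0, 3, 0, 0.02, 0], [11, -1.5, 0, 6, 0, 0.045, 0], [11, -2, 0, 9, 0, 0.063, 0], [11, -2, 0, 9, 0, 0.063, 0], [4, -2, 0, 9, 0, 0.063, 0], [4, -2, 0, 9, 0, 0.063, 0], [4, -2, 0, 9, 0, 0.063, 0], [4, -2, 0, 9, 0, 0.063, 0]]
  ]
}}

```text
clock: 21.9
position: [612.5, -169.4, 133.6]
ee_rot: [0.048, 0.979, -0.008, 0.2]
contact_force: [3.3, 0.8, -1.0]
gripper_width: 6.6
grasp_force: 61.3
```

```bash
python3 ws.py "(31,8,6.5,0)" "(28,8,6.5,0)"
```

```text
21.9 [ 612.5 -169.4  133.6] F face [ 2.4  1.1 -2.4] width 6.600807876991677 61.28852605819702 j5 -0.391
TCP in panel(34.4) [65.9  0.   5.9] in face from slot [ 0.2  0.1 26.3]
(31, 8, 6.5, 0) (array([ 0. , -0. ,  1.2]), array([ 0.0008,  0.0009, -0.0058]))
(28, 8, 6.5, 0) (array([-1.7, -0. ,  9.7]), array([ 0.001 ,  0.0533, -0.0058]))
```

>>> {"op": "servo_tool", "data": {
  "rows": [
    [[4, -0.4, 0, 2, 0, 0.012, 0], [4, -0.8, 0, 4, 0, 0.025, 0], [4, -1.2, 0, 6, 0, 0.038, 0], [4, -1.2, 0, 6, 0, 0.038, 0], [4, -1.2, 0, 6, 0, 0.038, 0]]
  ]
}}

```text
clock: 22.52
position: [615.7, -169.8, 128.7]
ee_rot: [0.048, 0.982, -0.007, 0.181]
contact_force: [-1.0, 2.5, 3.9]
gripper_width: 6.5
grasp_force: 62.1
```

```bash
python3 ws.py "(28,8,6.5,0)"
```

```text
22.525 [ 615.7 -169.8  128.7] F face [0.8 2.4 4. ] width 6.451003760486709 62.137370109558105 j5 -0.447
TCP in panel(34.4) [65.7  0.   0. ] in face from slot [ 0.7  0.1 20.5]
(28, 8, 6.5, 0) (array([-0.8, -0. ,  3.9]), array([ 0.001 ,  0.0147, -0.0057]))
```

>>> {"op": "servo_tool", "data": {
  "rows": [
    [[4, -0.3, 0, 1.5, 0, 0.007, 0], [4, -0.7, 0, 3, 0, 0.015, 0], [4, -0.8, 0, 4, 0, 0.015, 0], [4, -0.8, 0, 4, 0, 0.015, 0], [4, -0.8, 0, 4, 0, 0.015, 0]]
  ]
}}

```text
clock: 23.15
position: [617.2, -169.9, 126.6]
ee_rot: [0.048, 0.984, -0.007, 0.173]
contact_force: [-6.2, 4.6, 13.2]
gripper_width: 6.8
grasp_force: 63.6
```

```bash
python3 ws.py "(28,8,6.5,0)"
```

```text
23.15 [ 617.2 -169.9  126.6] F face [ 0.4  4.  14.8] width 6.779175084683786 63.61274600028992 j5 -0.468
TCP in panel(34.4) [65.7 -0.  -2.6] in face from slot [ 1.   0.1 17.9]
(28, 8, 6.5, 0) (array([-0.2,  0. ,  1.4]), array([ 0.0009, -0.0004, -0.0057]))
```

>>> {"op": "servo_tool", "data": {
  "rows": [
    [[4, 0, 0.5, 1, 0, 0, 0], [4, 0, 0.5, 2, 0, 0, 0], [4, 0, 0.5, 2, 0, 0, 0], [4, 0, 0.5, 2, 0, 0, 0]]
  ]
}}

```text
clock: 23.65
position: [617.3, -169.9, 126.5]
ee_rot: [0.048, 0.984, -0.007, 0.173]
contact_force: [-14.2, 5.0, 22.8]
gripper_width: 6.4
grasp_force: 65.3
```

```bash
python3 ws.py "(28,8,6.5,0)"; python3 - <<'E'
from wg import *
for pit,dz in((28,2),):
    R=frame(pit);o=LED+F@[1.0,.1,dz]+R.apply([100,0,0])
    for n in("top","side","wrist"):
        p=arm.camera_params(n);im=arm.get_image(n)
        try: print(n,*screws(im,p,o,R,5 if n!="wrist" else 12),sep="\n")
        except Exception as e: print(e)
        np.save(f"pics/f_{n}.npy",im)
E
```

```text
23.65 [ 617.3 -169.9  126.5] F face [-2.2  3.7 27. ] width 6.371718704984226 65.25274872779846 j5 -0.467
TCP in panel(34.4) [65.7  0.  -2.7] in face from slot [ 1.   0.1 17.8]
(28, 8, 6.5, 0) (array([-0.2, -0. ,  1.3]), array([ 0.0002, -0.0002, -0.0055]))
top
((88.5, 50), [295.5, 154.4], [np.float64(293.6), np.float64(153.0)], 77, 3)
((88.5, -50), [332.0, 158.5], [np.float64(332.9), np.float64(158.0)], 62, 7)
((-88.5, 50), [287.3, 214.7], [np.float64(285.5), np.float64(215.4)], 76, 3)
((-88.5, -50), [322.3, 218.7], [np.float64(323.7), np.float64(219.1)], 77, 5)
side
((88.5, 50), [313.8, 182.8], [np.float64(310.0), np.float64(187.3)], 67, 34)
((88.5, -50), [337.6, 198.8], [np.float64(339.8), np.float64(196.5)], 154, 50)
((-88.5, 50), [277.4, 225.1], [np.float64(274.9), np.float64(223.0)], 144, 69)
((-88.5, -50), [300.1, 242.9], [np.float64(300.3), np.float64(244.8)], 135, 52)
wrist
((88.5, 50), [348.1, 289.1], [np.float64(351.0), np.float64(285.6)], 190, 28)
((88.5, -50), [155.0, 290.0], [np.float64(151.0), np.float64(285.5)], 192, 28)
((-88.5, 50), [366.6, -98.2], [np.float64(370.6), np.float64(-97.4)], 187, 37)
((-88.5, -50), [132.6, -97.0], [np.float64(128.4), np.float64(-96.8)], 185, 41)
```

```bash
python3 - <<'E'
from wg import *
im=np.load("pics/f_wrist.npy");w=arm.camera_params("wrist");g=cv2.cvtColor(im,cv2.COLOR_RGB2GRAY)
k,l,st,ce=cv2.connectedComponentsWithStats((g>130).astype(np.uint8))
for j in range(1,k):
    if 60<st[j,4]<6000: print(st[j],ce[j].round(1))
n=F[:,2]
for d in(0,2,4,6,8,10):
    q=LED+(8+d)*n
    a,b=[F.T@(onplane(w,c,n=n,q=q)-LED) for c in((351.0,285.6),(151,285.5))]
    print(d,a.round(1),b.round(1),np.linalg.norm(a-b).round(1))
E
```

```text
[ 238   16   31  133 4010] [252.8  81.4]
[ 234  227   36   73 1178] [251.6 259.1]
[144 281  18  12 129] [151.3 285.5]
[342 281  17  12 112] [351.1 285.7]
[237 310  30  39 873] [251.  331.8]
[127 335  23  20 183] [138.7 345. ]
[457 348  49  29 654] [484.7 357.3]
0 [188.6  52.1   8. ] [188.  -52.5   8. ] 104.6
2 [187.6  51.5  10. ] [187.  -51.8  10. ] 103.3
4 [186.6  50.9  12. ] [186.  -51.2  12. ] 102.0
6 [185.6  50.2  14. ] [185.1 -50.5  14. ] 100.8
8 [184.7  49.6  16. ] [184.1 -49.9  16. ] 99.5
10 [183.7  48.9  18. ] [183.1 -49.2  18. ] 98.2
```

```bash
python3 - <<'E'
from wg import *
im=np.load("pics/f_wrist.npy");w=arm.camera_params("wrist");g=cv2.cvtColor(im,cv2.COLOR_RGB2GRAY)
print("rib col252",[ (r,int(g[r,252])) for r in list(range(10,24,2))+list(range(138,160,3))])
print("rib rows widths",[(r,np.where(g[r,225:285]>130)[0][[0,-1]]+225) for r in(25,50,80,110,140)])
print("left edge rows",[(r,int(np.argmax(np.abs(np.diff(g[r,60:150].astype(int))))+60),int(np.argmax(np.abs(np.diff(g[r,360:440].astype(int))))+360)) for r in(60,120,180,240)])
for pit,dz,dx in((28,0,1),(28,2,1),(29,2,1),(30,2,1),(31,2,1)):
    R=frame(pit);o=LED+F@[dx,.1,dz]+R.apply([100,0,0]);f=lambda *c:proj(w,o+R.apply(c)).round(1)
    print(pit,dz,"ribends",f(-35,0,34),f(15,0,34),"ribw",f(-10,6,34)[0]-f(-10,-6,34)[0],"screws",f(88.5,50.3,8),f(88.5,-50.3,8),"edges low",f(-40,-60,8),f(-40,60,8),"edges up",f(40,-60,8),f(40,60,8))
E
```

```text
rib col252 [(10, 53), (12, 54), (14, 56), (16, 142), (18, 208), (20, 227), (22, 230), (138, 230), (141, 230), (144, 231), (147, 209), (150, 66), (153, 67), (156, 63), (159, 62)]
rib rows widths [(25, array([238, 268])), (50, array([238, 268])), (80, array([238, 268])), (110, array([238, 267])), (140, array([238, 267]))]
left edge rows [(60, 122, 416), (120, 89, 411), (180, 94, 406), (240, 132, 369)]
28 0 ribends [250.1  17.2] [250.8 148.7] ribw 30.30000000000001 screws [347.6 287.3] [155.6 288.2] edges low [119.3  26. ] [381.2  24.7] edges up [130.9 197.4] [371.3 196.2]
28 2 ribends [250.1  15.4] [250.8 148.9] ribw 30.799999999999983 screws [348.7 289.1] [154.5 290. ] edges low [117.6  24.6] [382.9  23.2] edges up [129.4 198.2] [372.8 197. ]
29 2 ribends [250.1  12.6] [250.8 147.6] ribw 31.099999999999994 screws [350.6 291.8] [152.6 292.7] edges low [116.6  23.4] [383.8  22.1] edges up [127.6 198.8] [374.6 197.6]
30 2 ribends [250.1   9.7] [250.8 146.1] ribw 31.599999999999994 screws [352.6 294.5] [150.6 295.4] edges low [115.6  22.3] [384.8  20.9] edges up [125.7 199.4] [376.6 198.2]
31 2 ribends [250.1   6.7] [250.8 144.5] ribw 31.99999999999997 screws [354.7 297.2] [148.5 298.2] edges low [114.6  21. ] [385.8  19.7] edges up [123.7 199.9] [378.5 198.6]
```

The rib end rows (16 and 148.5) match the flush pose: 28° pitch, where 29–31° would give rows 12.6 to 6.7. A further 2 mm push moved the tool only 0.1 mm and raised the force to 27 N, so the panel is hard against the frame. I'm handing in while it is still gripped and pressed.

```bash
python3 -c "
from bench import arm
s=arm.read_state();print(s['clock'],s['contact_force'],s['grasp_force'],s['joint_vel'].round(3));print(arm.job_done())"
```

```text
23.8 [-12.82705265   5.06049628  23.11376418] 65.25205850601196 [ 0.001 -0.002  0.001 -0.    -0.     0.001]
the job is handed in; nothing more can be done
None
```

I handed the job in at 23.8 s: the panel is in the ledge, the wing is turned in line with the slot, and the panel is held flush with about 27 N through the gripped wing. On the way I set the panel back on its rest once to regrip the rib at a reachable angle.

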